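# Snap the hold-down bar onto the etching-plate jig

### The job

Clamp the copper plate in its jig: take the long aluminium hold-down bar by its grip, set it level across the plate between the four pins, and press it gently straight down until both plastic hooks have snapped over its ends and it lies flat on the plate. Keep the bar level over the jig, do not force it once it is home, leave the other things where they are, and let go of the bar.

Things in the scene. Friction and masses are not known exactly. Their poses are not given: they have to be found in the camera images.
- bar_mid (a point): the long hold-down bar, aluminium, about 0.2 kg: a strip 150 mm long (its y), 32 mm wide (its x), 12 mm thick, with a grip block standing on the middle of its top: 14 mm thick (x), 50 mm long (y), 26 mm tall. This point is the centre of the whole, 19 mm above its underside. It starts flat on the table; both ends are alike. Pinch the grip across its x
- station (a point): a point of the jig 22 mm above the table. The middle of the seated bar's underside comes to rest straight above it, on the copper plate, 0 to 20 mm higher: the bed with plate, pins and hooks is packed up differently each time and its height is not given, so find it by feel. The bar lies along this frame's y (either way round); x across it, z up
- hook_a (a joint): white plastic hook on the bed at the station frame's y = +76 mm, 16 mm wide, 45 mm tall above the plate: outward bend in rad, 0 = upright (at first, and when snapped over the bar), about 0.15 to 0.2 as the bar passes its lip; spring-returned. The lip reaches in to y = 71 mm, its underside 13.5 mm above the plate, 1.5 mm over the seated bar's top
- hook_b (a joint): the same for the hook at y = -76 mm. Above the lips (16.5 mm over the plate) both inner faces slope outward, to y = +-81.5 mm at their tops: the bar's end edges meet them some 27 mm above the plate and wedge them apart. The push needed, 8 to 20 N in all (more if held off centre), drops as they snap, then rises on the plate, whose thin rubber underlay must not be squeezed by over 30 N (1 mm)
- bar: the same long bar; origin at the centre of its underside, axes as above
- jig: the jig's fixed dark frame, 210 x 230 x 12 mm, origin on the table 22 mm below the station point, same axes, reaching 60 mm to -x and 150 mm to +x. Inside it stands the grey bed 160 x 196 mm with the copper plate 130 x 110 x 2 mm and four alike steel pins, 10 mm across, at x = +-22.5, y = +-63 mm, coned from 17 to 26 mm above the plate: they leave the bar 1.5 mm either side in x
- short_bar: a second aluminium bar of the same shape but only 105 mm long (32 wide): it does not reach the hooks; leave it. Origin at its underside centre, y along its length
- ink_can: steel ink can, 76 mm across, 60 tall, bystander; origin at its underside
- jar: amber jar with a black cap, 60 mm across, 85 tall, bystander; origin at its underside
- offcut: copper offcut 70 x 60 x 4 mm, flat on the table, bystander; origin at its underside
- knife: ink spatula, 190 mm long, lying along its x, bystander
- stone: grey sharpening stone 100 x 45 x 22 mm, bystander; origin at its underside
- spray: white spray bottle with a yellow head, 68 mm across, 245 tall, bystander; origin at its underside
- brayer: ink roller with wooden handle, about 130 x 160 x 50 mm, bystander
There are look-alikes about, which are no part of the job. Leave any purple look-alike of the bar alone.

How it is judged:
By the outcome, as a careful person would: the job done as asked, in the order asked, and still so for the second after the job is handed in, with the robot touching nothing.
It also fails if it takes over 61 s, if anything falls off the work surface, if the arm or the gripper's body presses on something with over 40 N, if the wrist force passes 120 N, or if a joint passes its speed limit or range.

### The arm

A 6-joint arm with a two-finger parallel gripper is mounted at the origin on the work surface. World frame = base frame: x ahead of the robot, y to its left, z up, the work surface at z = 0. Lengths are in m, angles in degrees, forces in N, time in s.
With the tool pointing down it reaches from about 0.3 to 0.825 m from the base axis. Payload 5.4 kg.
Tool frame: the origin (TCP) lies at the very end of the fingers, on their centre line; the grasp point (between the pads) lies 19 mm behind it; z points along the fingers, y is the direction in which the jaws open and shut (so a half turn about z gives the same grasp; the last joint's range is limited). The gripper opens to 92 mm and grips with 3 to 60 N. Pads are 20 mm wide; open, the fingers measure 128 mm over their backs; the gripper's body (75 mm by 189 mm) begins 69 mm behind the grasp point.
Start: joints at [-12.038, 9.076, 91.501, -0, 79.423, -12.038], TCP at [0.575, -0, 0.215] pointing down, gripper open.
Joint ranges: [-166.64, 166.64], [-54.1, 131.32], [10.49, 154.53], [-73.88, 253.88], [9.74, 151.15], [-171.62, 171.62]. Speed limits (degrees/s): [147.25, 147.25, 180, 180, 180, 180].

### API

Orientations are given as a 3x3 rotation matrix whose columns are the frame's x, y, z axes.
In Python, from bench import get_state, read_camera, sign_off gives the robot as it stands. The module is installed in compiled form; this text tells all that it offers.
- The arm moves only by the tool move_arm, never from a script. Its argument "deltas" is a list of rows, each a list of 7 numbers: the shift along the tool's x, y, z in m, then the turn, a rotation vector about the tool's x, y, z in rad, then the gripper's target within -1 to 1 (fully open at 1, half-way at 0, shut at -1). A call has 1 to 5 rows; each row is the pose to reach, as a shift and turn from the pose commanded when the call began, along the tool's axes at that moment; what a row does not reach only later rows make up. A row lasts 1/10 s, in which the tool goes at most 50 mm and 8.59 degrees, less where a joint would pass 70% of its speed; a pose out of reach is approached as far as the arm can. A call with a gripper value outside its range is refused whole. The fingers move at their own pace and stop on an object; the grip force is fixed at half the most. Time passes only in rows, so rows that repeat a pose let the fingers close. It gives the time, the measured TCP pose, the force and the opening at its end, in the units of the state.
- get_state(): the state, without advancing time (a new reading comes with each control period).
- read_camera(name): name is "scene" or "side" or "wrist"; returns a dict with "color" (480x640x3 uint8, red, green, blue), "fx", "fy", "cx", "cy" (pixels), "dist" ([k1, k2, p1, p2, k3] as OpenCV has them; the pictures are not rectified), "R" (3x3) and "t" (3): a world point X has camera coordinates R X + t. Camera axes: x right, y down, z forward; pixel columns grow to the right and rows downward; lengths in m; the calibration is good to about 2 mm. A picture is of the moment at which its call begins. There is no depth.
- sign_off(): hands the job in, once; it reports no verdict.
The state is a dict: "time_s": time; "joint_positions": joint angles; "joint_velocities": joint speeds; "joint_efforts": joint torques, N m; "position": TCP position; "ee_rot": TCP orientation; "force": force on the tool from outside, world axes, zero at the start; "torque": the same for the moment, N m; "gripper_width": opening from 0.0 (shut) to 1.0 (fully open).
Only numpy, scipy, OpenCV 4.12 (cv2) and the standard library are available. Lean on these libraries where they do the work, as an engineer would, in place of code of your own. Each camera call takes 0.05 s, during which the arm holds its last target.

## Working session

There is one attempt and no reset: what is moved stays moved. The work goes in short steps, Python scripts to look and compute and a tool call to move; the robot and the scene stay as the last step left them, time stands still between calls to the robot, and variables do not carry over. Pictures are saved under pics/ and viewed, and the job is handed in when it is done.

Besides the shell and the picture viewer there is one more tool, called after "Emit:" as name([rows], argument=value, ...), one row to a line, values as JSON. move_arm: Moves the arm, as the interface text tells. Its arguments: {"type":"object","properties":{"deltas":{"type":"array","items":{"type":"array","items":{"type":"number"}}}},"required":["deltas"]}

```bash
mkdir -p pics; cat > h.py <<'E'
import numpy as np, cv2, json, pickle
def cap(name,fn):
    from bench import read_camera
    d=read_camera(name); pickle.dump(d,open(fn+'.pkl','wb'))
    cv2.imwrite('pics/'+fn+'.png',d['color'][:,:,::-1]); return d
def load(fn): return pickle.load(open(fn+'.pkl','rb'))
def K(d): return np.array([[d['fx'],0,d['cx']],[0,d['fy'],d['cy']],[0,0,1.]])
def onplane(d,px,z):
    px=np.array(px,float).reshape(-1,1,2)
    u=cv2.undistortPoints(px,K(d),np.array(d['dist'],float)).reshape(-1,2)
    R=np.array(d['R']);t=np.array(d['t']);C=-R.T@t
    r=np.c_[u,np.ones(len(u))]@R
    return C+r*((z-C[2])/r[:,2])[:,None]
def proj(d,X):
    return cv2.projectPoints(np.array(X,float).reshape(-1,3),cv2.Rodrigues(np.array(d['R'],float))[0],np.array(d['t'],float),K(d),np.array(d['dist'],float))[0].reshape(-1,2)
E
python3 - <<'E'
from h import *
from bench import get_state
for n in ['scene','side','wrist']:
    d=cap(n,n+'0'); print(n,-np.array(d['R']).T@d['t'],np.array(d['R'])[2],d['fx'])
s=get_state();print(s['time_s'],s['position'],s['ee_rot'],s['force'],s['gripper_width'])
E
```

```text
scene [ 1.08315465 -0.68715672  1.00375817] [-0.44574576  0.49234092 -0.74760359] 554.2064805133831
side [ 0.10435304 -0.63577121  0.9206827 ] [ 0.39719068  0.51197069 -0.76165975] 607.5160576690572
wrist [0.57493542 0.07311831 0.38390742] [-0.00130531 -0.25505362 -0.96692603] 402.75293284678844
0.15 [5.74532690e-01 6.89359615e-05 2.13851615e-01] [[ 6.65790226e-06  9.99999074e-01 -1.36111790e-03]
 [ 9.99999957e-01 -6.25810348e-06  2.93732297e-04]
 [ 2.93723507e-04 -1.36111979e-03 -9.99999031e-01]] [ 0.21929138 -0.67092256  0.53981772] 0.9984127962353737
```

View pics/scene0.png

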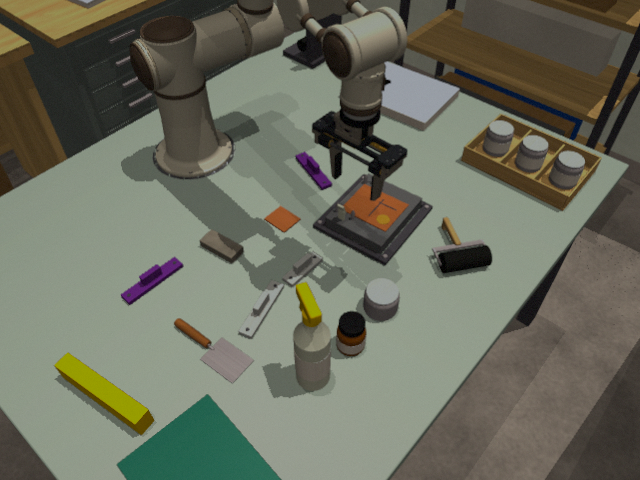

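View pics/side0.png

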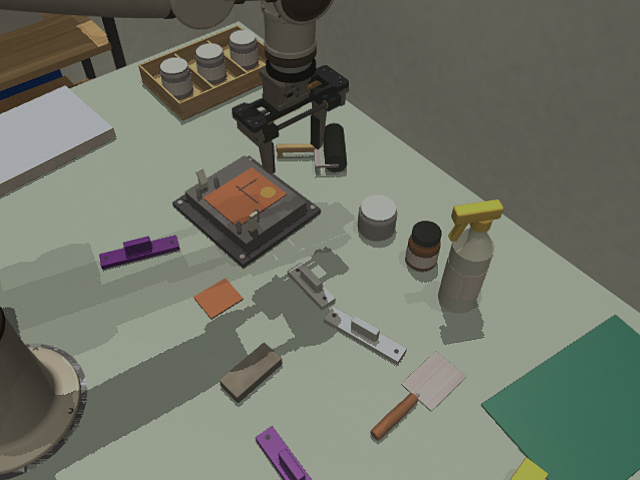

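View pics/wrist0.png

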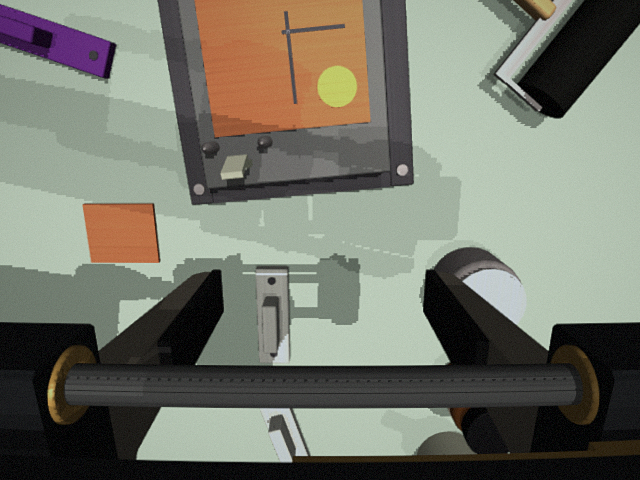

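Side view: the short bar lies at about (310,285), and the long bar at about (365,335), from (327,312) to (403,355). The jig is at about (247,208), with the hooks near (202,180) and (250,218). I'll zoom in on these.

```bash
python3 - <<'E'
from h import *
def crop(fn,x,y,w,h,s,out):
    d=load(fn)['color'][y:y+h,x:x+w,::-1]; cv2.imwrite('pics/'+out,cv2.resize(d,None,fx=s,fy=s,interpolation=cv2.INTER_CUBIC))
crop('side0',280,250,140,120,5,'c1.png')
crop('side0',165,145,165,125,4.5,'c2.png')
crop('scene0',305,165,135,100,5,'c3.png')
crop('scene0',225,240,110,100,5,'c4.png')
E
```

```text
(no output)
```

View pics/c1.png

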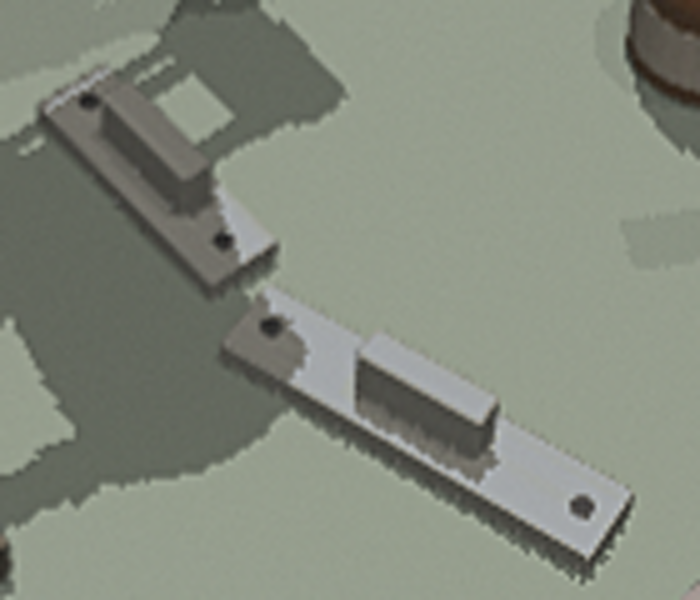

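View pics/c2.png

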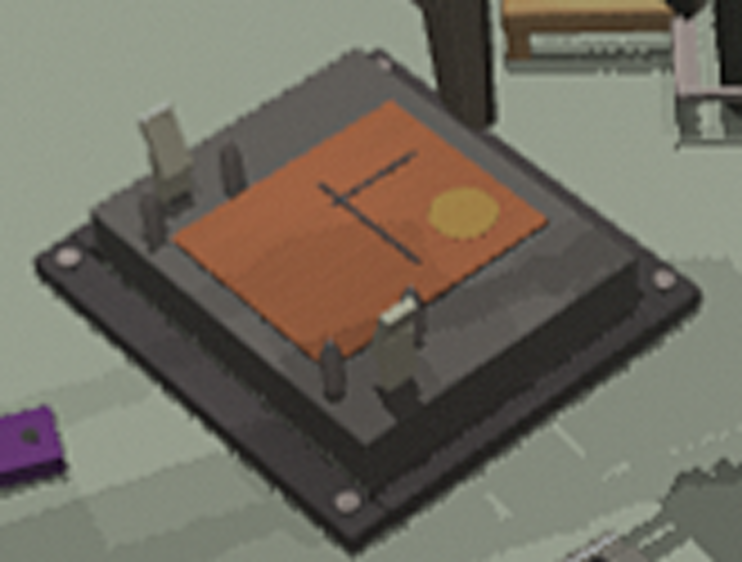

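View pics/c3.png

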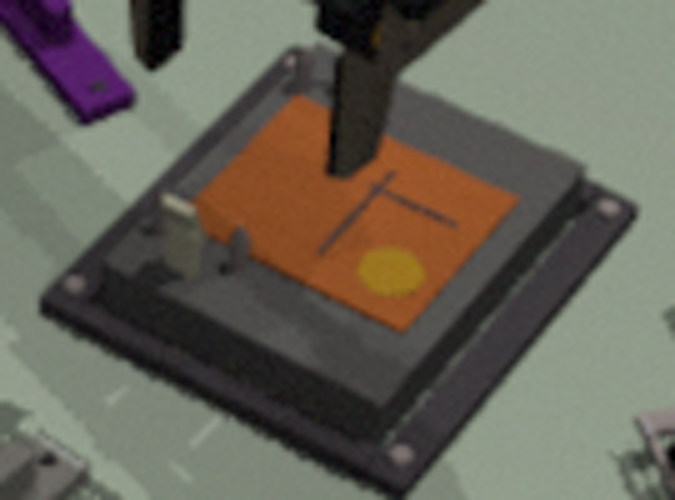

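View pics/c4.png

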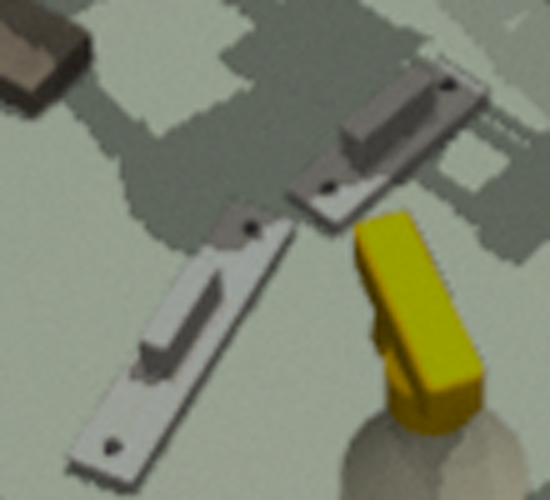

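```bash
cat > m1.py <<'E'
from h import *
def un(p,s,ox,oy): p=np.array(p,float); return (p+.5)/s-.5+[ox,oy]
S=load('side0');C=load('scene0')
bs=onplane(S,un([(225,345),(268,285),(632,497),(587,560)],5,280,250),.012)
bc=onplane(C,un([(70,458),(138,482),(297,225),(232,205)],5,225,240),.012)
gs=onplane(S,un([(378,333),(497,403),(477,425),(357,352)],5,280,250),.038)
gc=onplane(C,un([(143,340),(160,350),(222,278),(208,268)],5,225,240),.038)
hs=onplane(S,un([(270,326),(582,507)],5,280,250),.012)
hc=onplane(C,un([(113,447),(250,229)],5,225,240),.012)
for n,a in zip(['bs','bc','gs','gc','hs','hc'],[bs,bc,gs,gc,hs,hc]): print(n,a.round(4).tolist(),a.mean(0).round(4))
print(np.linalg.norm(bs[0]-bs[3]),np.linalg.norm(bc[1]-bc[2]))
for h in(hs,hc): v=h[1]-h[0]; print('ang',np.degrees(np.arctan2(v[1],v[0])),np.linalg.norm(v))
js=onplane(S,un([(68,257),(347,501),(664,278),(384,64)],4.5,165,145),.013)
jc=onplane(C,un([(75,283),(402,455),(608,207),(292,62)],5,305,165),.013)
fs=onplane(S,un([(38,262),(355,545),(700,292)],4.5,165,145),.010)
fc=onplane(C,un([(43,300),(400,492),(636,210)],5,305,165),.010)
for a in (js,jc,fs,fc): print(a.round(4).tolist(),a.mean(0).round(4),[np.linalg.norm(a[i]-a[i-1]).round(4) for i in range(len(a))],[np.degrees(np.arctan2(*(a[i]-a[i-1])[1::-1])).round(1) for i in range(len(a))])
W=load('wrist0');a=onplane(W,[(199,189),(402,170)],.013);print('wr',a)
E
python3 m1.py
```

```text
bs [[0.495, -0.1915, 0.012], [0.5233, -0.1815, 0.012], [0.5644, -0.3244, 0.012], [0.5357, -0.3323, 0.012]] [ 0.5296 -0.2574  0.012 ]
bc [[0.5387, -0.3288, 0.012], [0.5686, -0.3182, 0.012], [0.5261, -0.1778, 0.012], [0.4962, -0.189, 0.012]] [ 0.5324 -0.2535  0.012 ]
gs [[0.5282, -0.2332, 0.038], [0.5411, -0.2792, 0.038], [0.5299, -0.2814, 0.038], [0.5174, -0.2345, 0.038]] [ 0.5291 -0.2571  0.038 ]
gc [[0.5336, -0.2779, 0.038], [0.5427, -0.2767, 0.038], [0.5361, -0.233, 0.038], [0.5278, -0.2332, 0.038]] [ 0.535  -0.2552  0.038 ]
hs [[0.5126, -0.1953, 0.012], [0.5484, -0.3167, 0.012]] [ 0.5305 -0.256   0.012 ]
hc [[0.5484, -0.3132, 0.012], [0.5118, -0.1933, 0.012]] [ 0.5301 -0.2532  0.012 ]
0.14652788648971038 0.1466488147269853
ang -73.53695174006562 0.12657830890100644
ang 106.9798600478374 0.12535485126157728
[[0.442, 0.2161, 0.013], [0.4606, 0.0167, 0.013], [0.6484, 0.0346, 0.013], [0.6316, 0.2334, 0.013]] [0.5457 0.1252 0.013 ] [np.float64(0.1903), np.float64(0.2003), np.float64(0.1887), np.float64(0.1996)] [np.float64(-174.8), np.float64(-84.7), np.float64(5.4), np.float64(94.9)]
[[0.4577, 0.0211, 0.013], [0.6458, 0.0379, 0.013], [0.626, 0.2378, 0.013], [0.4378, 0.2191, 0.013]] [0.5418 0.129  0.013 ] [np.float64(0.199), np.float64(0.1889), np.float64(0.2009), np.float64(0.1892)] [np.float64(-84.3), np.float64(5.1), np.float64(95.7), np.float64(-174.3)]
[[0.4307, 0.2247, 0.01], [0.4509, -0.003, 0.01], [0.6576, 0.0197, 0.01]] [0.513  0.0805 0.01  ] [np.float64(0.3058), np.float64(0.2286), np.float64(0.2079)] [np.float64(137.9), np.float64(-84.9), np.float64(6.3)]
[[0.4515, 0.0042, 0.01], [0.6572, 0.0215, 0.01], [0.6365, 0.2481, 0.01]] [0.5818 0.0913 0.01  ] [np.float64(0.3061), np.float64(0.2065), np.float64(0.2275)] [np.float64(-127.2), np.float64(4.8), np.float64(95.2)]
wr [[0.4591305  0.01839641 0.013     ]
 [0.64693904 0.03568534 0.013     ]]
```

```bash
python3 - <<'E'
from h import *
S=load('side0');C=load('scene0')
print('spray head',onplane(C,[(308,305)],.235),onplane(S,[(478,214)],.235))
print('spray base',onplane(C,[(313,380)],0),onplane(S,[(460,303)],0))
print('jar cap',onplane(C,[(351,323)],.085),onplane(S,[(427,232)],.085))
print('can',onplane(C,[(382,291)],.06),onplane(S,[(378,210)],.06))
b=np.array([.530,-.2555]);y=np.radians(106.7);u=np.array([np.cos(y),np.sin(y)]);v=np.array([u[1],-u[0]])
print(u,v)
E
```

```text
spray head [[ 0.71145362 -0.29686259  0.235     ]] [[ 0.70338818 -0.30017537  0.235     ]]
spray base [[ 0.72604943 -0.30505186  0.        ]] [[ 7.14616739e-01 -3.12710939e-01 -1.11022302e-16]]
jar cap [[ 0.73100135 -0.19707017  0.085     ]] [[ 0.72837072 -0.19916448  0.085     ]]
can [[ 0.720289  -0.0789148  0.06     ]] [[ 0.71393568 -0.08727648  0.06      ]]
[-0.28736052  0.95782249] [0.95782249 0.28736052]
```

Emit:
move_arm([
  [-0.255,-0.0445,0.06,0,0,-0.2915,1],
  [-0.255,-0.0445,0.06,0,0,-0.2915,1],
  [-0.255,-0.0445,0.06,0,0,-0.2915,1],
  [-0.255,-0.0445,0.06,0,0,-0.2915,1],
  [-0.255,-0.0445,0.06,0,0,-0.2915,1],
])

```text
time_s: 0.65
position: [0.5336, -0.2347, 0.1591]
ee_rot: [[-0.288, 0.958, -0.0], [0.958, 0.288, 0.0], [0.0, -0.0, -1.0]]
force: [-0.0, -0.7, 0.8]
gripper_width: 1.0
```

Emit:
move_arm([
  [0,0,0,0,0,0,1],
  [0,0,0,0,0,0,1],
  [0,0,0,0,0,0,1],
])

```text
time_s: 0.95
position: [0.5346, -0.2321, 0.1599]
ee_rot: [[-0.288, 0.958, 0.0], [0.958, 0.288, 0.0], [0.0, 0.0, -1.0]]
force: [0.8, -1.1, 0.5]
gripper_width: 1.001
```

```bash
python3 - <<'E'
from h import *
from bench import get_state
cap('wrist','w1');cap('scene','sc1');cap('side','sd1')
s=get_state();print(s['time_s'],s['position'],np.array(s['ee_rot']).round(4).tolist(),s['force'])
E
```

```text
1.1 [ 0.53490331 -0.23184529  0.16016284] [[-0.2893, 0.9572, 0.0005], [0.9572, 0.2893, -0.0002], [-0.0003, 0.0005, -1.0]] [-0.53558309  0.11476796  0.11516648]
```

View pics/w1.png

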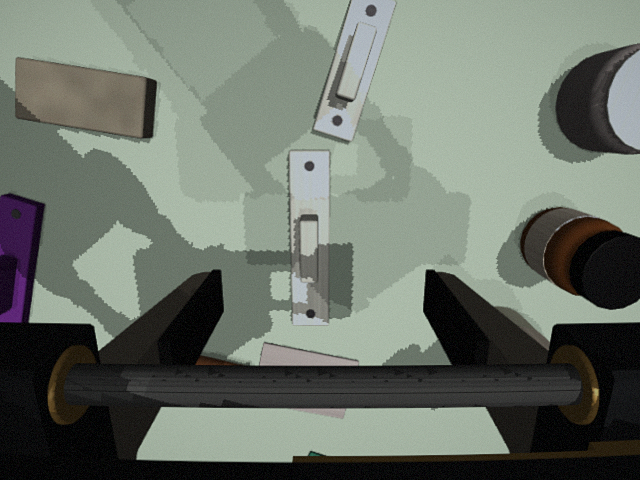

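View pics/sc1.png

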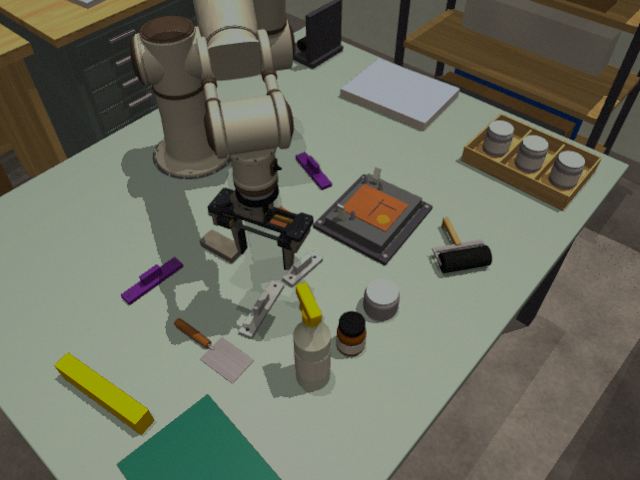

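View pics/sd1.png

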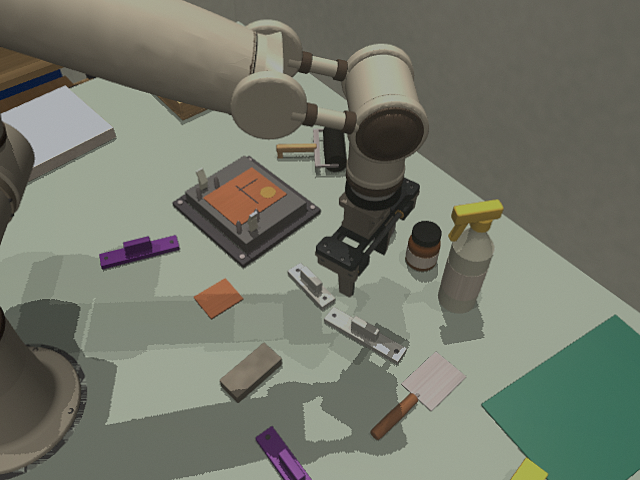

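Wrist view: the bar's holes are at (309,166) and (311,314), its ends are at rows 151 and 325, and it looks upright in the picture. The arm stopped about 23 mm short in y.

```bash
python3 - <<'E'
from h import *
W=load('w1')
h=onplane(W,[(309.3,166),(310.7,313.7)],.012);print(h,h.mean(0));v=h[0]-h[1];print(np.degrees(np.arctan2(v[1],v[0])),np.linalg.norm(v))
c=onplane(W,[(289,151),(329.5,150.5),(329,325),(291,325)],.012);print(c,c.mean(0))
def crop(fn,x,y,w,h,s,out):
    d=load(fn)['color'][y:y+h,x:x+w,::-1]; cv2.imwrite('pics/'+out,cv2.resize(d,None,fx=s,fy=s,interpolation=cv2.INTER_CUBIC))
crop('sd1',165,145,165,125,4.5,'c5.png')
crop('sc1',305,165,135,100,5,'c6.png')
E
```

```text
[[ 0.5124795  -0.19299912  0.012     ]
 [ 0.54888299 -0.31392323  0.012     ]] [ 0.53068124 -0.25346117  0.012     ]
106.75411153019135 0.1262848145808876
[[ 0.49413876 -0.18640815  0.012     ]
 [ 0.52415289 -0.17702465  0.012     ]
 [ 0.56716506 -0.3197017   0.012     ]
 [ 0.53546089 -0.32923317  0.012     ]] [ 0.5302294  -0.25309192  0.012     ]
```

View pics/c6.png

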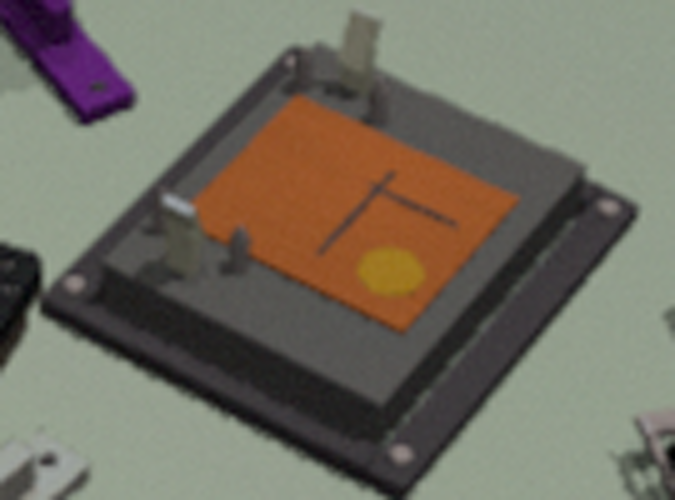

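View pics/c5.png

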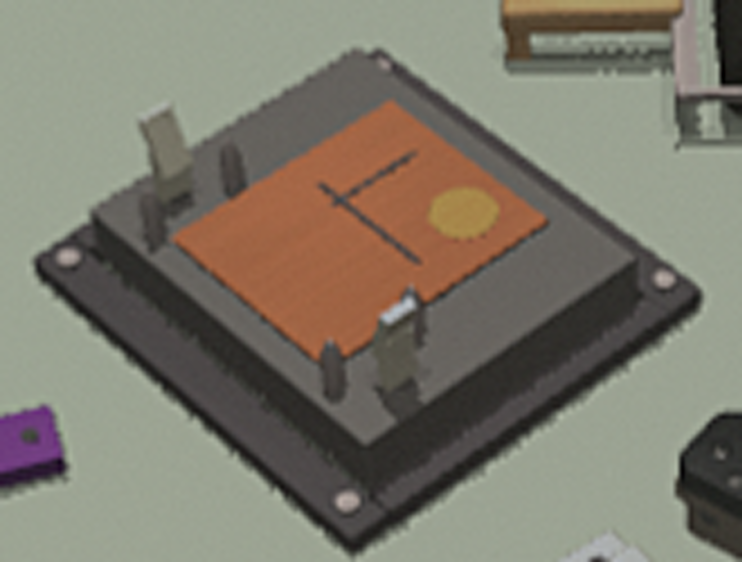

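Emit:
move_arm([
  [-0.02,-0.0107,0.04,0,0,0,1],
  [-0.02,-0.0107,0.08,0,0,0,1],
  [-0.02,-0.0107,0.1,0,0,0,1],
  [-0.02,-0.0107,0.1,0,0,0,1],
  [-0.02,-0.0107,0.1,0,0,0,1],
])

```text
time_s: 1.6
position: [0.5305, -0.2549, 0.0606]
ee_rot: [[-0.289, 0.957, 0.001], [0.957, 0.289, -0.0], [-0.001, 0.0, -1.0]]
force: [0.2, -0.1, -0.0]
gripper_width: 1.0
```

```bash
python3 - <<'E'
from h import *
from bench import get_state
cap('wrist','w2')
s=get_state();print(s['time_s'],s['position'],np.array(s['ee_rot']).round(4).tolist(),s['force'])
E
```

```text
1.65 [ 0.53116107 -0.25557919  0.06161024] [[-0.2884, 0.9575, 0.0023], [0.9575, 0.2884, -0.0018], [-0.0024, 0.0017, -1.0]] [ 0.31264769 -0.42580126  1.13098036]
```

View pics/w2.png

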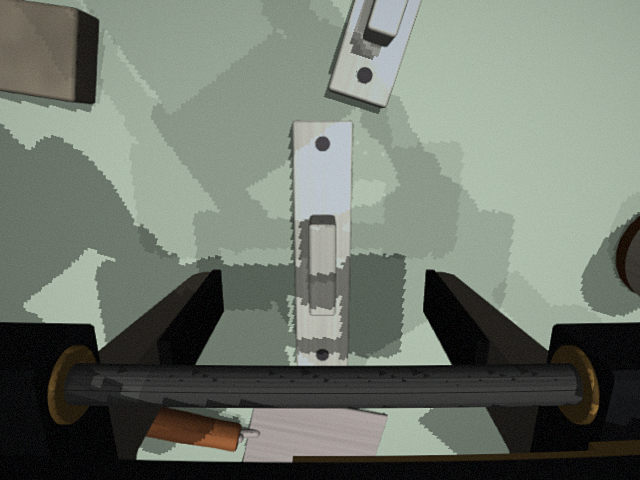

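Wrist view: the bar's holes are at (322,144) and (322,354), the bar is centred between the fingers, and the short bar is clear of the jaws. One quick check before descending.

```bash
python3 - <<'E'
from h import *
W=load('w2')
h=onplane(W,[(322.5,144),(321.7,354)],.012);print(h,h.mean(0));v=h[0]-h[1];print(np.degrees(np.arctan2(v[1],v[0])),np.linalg.norm(v))
h=onplane(W,[(309.5,222),(335.5,222),(335.5,315),(309.5,315)],.038);print(h.mean(0),h)
from bench import get_state
s=get_state();print(s['position'])
E
```

```text
[[ 0.51236513 -0.19305038  0.012     ]
 [ 0.54799822 -0.31348751  0.012     ]] [ 0.53018168 -0.25326895  0.012     ]
106.48162417603704 0.12559784244176161
[ 0.530054  -0.2519587  0.038    ] [[ 0.51675029 -0.22984326  0.038     ]
 [ 0.52898147 -0.22617101  0.038     ]
 [ 0.54376671 -0.27395261  0.038     ]
 [ 0.53071752 -0.2778679   0.038     ]]
[ 0.53116107 -0.25557919  0.06161024]
```

Emit:
move_arm([
  [0.002,-0.0005,0.02,0,0,0,1],
  [0.002,-0.0005,0.035,0,0,0,1],
  [0.002,-0.0005,0.045,0,0,0,1],
  [0.002,-0.0005,0.045,0,0,0,1],
  [0.002,-0.0005,0.045,0,0,0,1],
])

```text
time_s: 2.15
position: [0.5291, -0.2538, 0.0151]
ee_rot: [[-0.287, 0.958, 0.0], [0.958, 0.287, -0.0], [-0.0, 0.0, -1.0]]
force: [-0.0, -0.1, 0.9]
gripper_width: 1.001
```

Emit:
move_arm([
  [0,0,0,0,0,0,-1],
  [0,0,0,0,0,0,-1],
  [0,0,0,0,0,0,-1],
  [0,0,0,0,0,0,-1],
  [0,0,0,0,0,0,-1],
])

```text
time_s: 2.65
position: [0.5288, -0.2536, 0.0149]
ee_rot: [[-0.287, 0.958, 0.0], [0.958, 0.287, -0.0], [-0.0, 0.0, -1.0]]
force: [0.6, 0.4, 0.4]
gripper_width: 0.589
```

Emit:
move_arm([
  [0,0,0,0,0,0,-1],
  [0,0,0,0,0,0,-1],
  [0,0,0,0,0,0,-1],
  [0,0,0,0,0,0,-1],
  [0,0,0,0,0,0,-1],
])

```text
time_s: 3.15
position: [0.5289, -0.2536, 0.0148]
ee_rot: [[-0.287, 0.958, 0.0], [0.958, 0.287, -0.0], [-0.0, 0.0, -1.0]]
force: [1.4, 1.2, -0.7]
gripper_width: 0.15
```

Emit:
move_arm([
  [0,0,0,0,0,0,-1],
  [0,0,0,0,0,0,-1],
  [0,0,-0.01,0,0,0,-1],
  [0,0,-0.03,0,0,0,-1],
  [0,0,-0.06,0,0,0,-1],
])

```text
time_s: 3.65
position: [0.5271, -0.2525, 0.0738]
ee_rot: [[-0.287, 0.958, -0.004], [0.958, 0.287, 0.003], [0.004, -0.003, -1.0]]
force: [-0.4, 0.0, -2.4]
gripper_width: 0.153
```

Emit:
move_arm([
  [0,0,-0.04,0,0,0,-1],
  [0,0,-0.08,0,0,0,-1],
  [0,0,-0.105,0,0,0,-1],
  [0,0,-0.115,0,0,0,-1],
  [0,0,-0.115,0,0,0,-1],
])

```text
time_s: 4.15
position: [0.5293, -0.254, 0.1912]
ee_rot: [[-0.287, 0.958, 0.002], [0.958, 0.287, -0.002], [-0.002, 0.001, -1.0]]
force: [-0.4, -0.5, -3.1]
gripper_width: 0.153
```

```bash
cat > m2.py <<'E'
from h import *
def un(p,s,ox,oy): p=np.array(p,float); return (p+.5)/s-.5+[ox,oy]
S=load('sd1');C=load('sc1')
# plate corners: side c5, scene c6; triangulate
ps=un([(175,238),(391,100),(548,222),(330,362)],4.5,165,145) ; pc=un([(302,95),(519,202),(404,331),(192,205)],5,305,165)
# order by matching: side: left, top, right, bottom
def P(d): return np.c_[np.array(d['R'],float),np.array(d['t'],float)]
def tri(a,b):
    ua=cv2.undistortPoints(np.array(a,float).reshape(-1,1,2),K(S),np.array(S['dist'],float)).reshape(-1,2).T
    ub=cv2.undistortPoints(np.array(b,float).reshape(-1,1,2),K(C),np.array(C['dist'],float)).reshape(-1,2).T
    X=cv2.triangulatePoints(P(S),P(C),ua,ub);return (X[:3]/X[3]).T
for z in (.022,.03,.04):
    print(z,onplane(S,ps,z)[:,:2].round(4).tolist(),onplane(C,pc,z)[:,:2].round(4).tolist())
print('tri',tri(ps,pc).round(4))
# hook tops: side a(155,110) ; b(398,309)
hs=un([(155,111),(398,310)],4.5,165,145)
hc=un([(366,16),(180,205)],5,305,165)
T=tri(hs,hc);print('hooks',T.round(4),T.mean(0),np.linalg.norm(T[0]-T[1]))
# disc, pins
ds=un([(464,214),(341,201)],4.5,165,145);dc=un([(391,271),(381,187)],5,305,165);print('disc,cross',tri(ds,dc).round(4))
E
python3 m2.py; python3 - <<'E'
from h import *
from bench import get_state
cap('wrist','w3');cap('side','sd3');cap('scene','sc3')
s=get_state();print(s['time_s'],s['position'],np.array(s['ee_rot']).round(4).tolist(),s['force'],s['torque'],s['gripper_width'])
E
```

```text
0.022 [[0.4833, 0.1876], [0.6142, 0.2017], [0.6235, 0.089], [0.4959, 0.08]] [[0.4635, 0.1941], [0.5945, 0.2031], [0.6038, 0.0945], [0.4721, 0.0939]]
0.03 [[0.48, 0.1802], [0.6097, 0.1942], [0.6189, 0.0826], [0.4924, 0.0736]] [[0.4685, 0.1869], [0.5985, 0.1959], [0.6077, 0.0882], [0.477, 0.0875]]
0.04 [[0.4757, 0.1711], [0.604, 0.1849], [0.6131, 0.0745], [0.488, 0.0656]] [[0.4748, 0.178], [0.6035, 0.1868], [0.6126, 0.0802], [0.4833, 0.0796]]
tri [[0.4763 0.1741 0.0405]
 [0.604  0.1854 0.0405]
 [0.6136 0.0769 0.0405]
 [0.4878 0.0695 0.0439]]
hooks [[0.4921 0.203  0.0856]
 [0.5075 0.0383 0.0849]] [0.49982042 0.12065082 0.08522296] 0.16550165187172083
disc,cross [[0.586  0.1034 0.0419]
 [0.5476 0.1461 0.0414]]
4.3 [ 0.52767114 -0.25279285  0.1874207 ] [[-0.2874, 0.9578, -0.0032], [0.9578, 0.2874, 0.0024], [0.0032, -0.0024, -1.0]] [-0.36024226 -0.37190099 -2.30980283] [ 0.02888214 -0.00151526  0.01366616] 0.15311888132135762
```

View pics/w3.png

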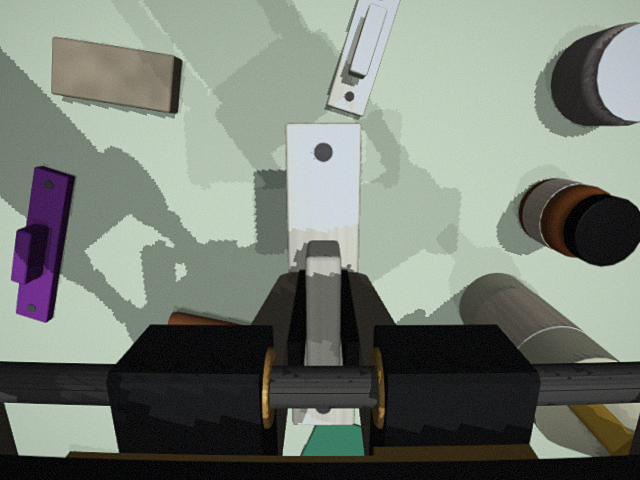

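View pics/sd3.png

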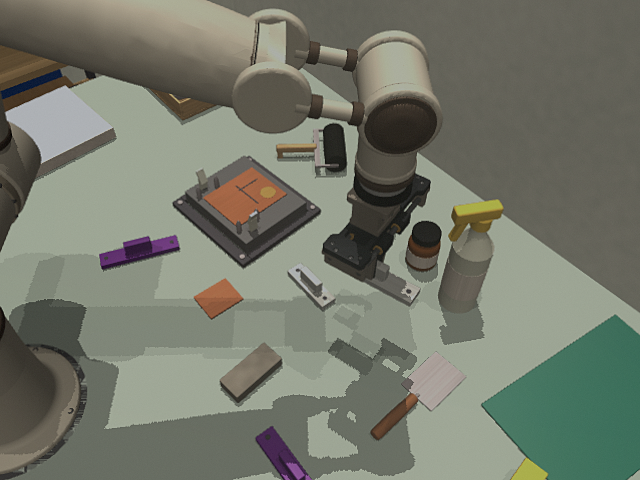

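The bar is held level. By triangulation the plate top is at about z = 0.0405 and the hook tops at 0.085, which agree. Station is about (0.499, 0.122), turned 5.3°. I'll carry it over high.

Emit:
move_arm([
  [0.04,0.0086,0,0,0,0.02,-1],
  [0.08,0.0172,0,0,0,0.04,-1],
  [0.12,0.0258,0,0,0,0.06,-1],
  [0.16,0.0344,0,0,0,0.08,-1],
  [0.2,0.043,0,0,0,0.1,-1],
])

```text
time_s: 4.8
position: [0.5109, -0.0478, 0.1876]
ee_rot: [[-0.189, 0.982, -0.003], [0.982, 0.189, 0.001], [0.002, -0.003, -1.0]]
force: [0.9, 0.4, -2.1]
gripper_width: 0.146
```

```bash
python3 - <<'E'
import numpy as np
from bench import get_state
s=get_state();R=np.array(s['ee_rot']);p=np.array(s['position']);print(s['time_s'],p,R.round(4).tolist(),s['force'])
print((R.T@(np.array([.499,.122,.19])-p)).round(4), 'dth',np.arctan2(R[1,1],R[0,1])-np.radians(5.3))
E
```

```text
4.8 [ 0.51094846 -0.04777467  0.1876297 ] [[-0.1891, 0.982, -0.0035], [0.982, 0.1891, 0.0013], [0.0019, -0.0032, -1.0]] [ 0.88727721  0.43332633 -2.1209621 ]
[ 0.169   0.0204 -0.0021] dth 0.09774053479861279
```

Emit:
move_arm([
  [0.04,0.005,0,0,0,0.025,-1],
  [0.08,0.01,0,0,0,0.05,-1],
  [0.12,0.0145,0,0,0,0.075,-1],
  [0.155,0.0185,0,0,0,0.098,-1],
  [0.169,0.0204,0,0,0,0.098,-1],
])

```text
time_s: 5.3
position: [0.4985, 0.1227, 0.1878]
ee_rot: [[-0.096, 0.995, -0.004], [0.995, 0.096, 0.001], [0.001, -0.004, -1.0]]
force: [0.3, -0.5, -1.5]
gripper_width: 0.151
```

Emit:
move_arm([
  [0,0,0,0,0,0,-1],
  [0,0,0,0,0,0,-1],
  [0,0,0,0,0,0,-1],
  [0,0,0,0,0,0,-1],
])

```text
time_s: 5.7
position: [0.5006, 0.1188, 0.1896]
ee_rot: [[-0.092, 0.996, -0.0], [0.996, 0.092, -0.0], [-0.0, -0.0, -1.0]]
force: [0.0, 0.4, -2.2]
gripper_width: 0.15
```

```bash
python3 - <<'E'
from h import *
from bench import get_state
cap('wrist','w4');cap('side','sd4');cap('scene','sc4')
s=get_state();print(s['time_s'],s['position'],np.array(s['ee_rot']).round(4).tolist(),s['force'],s['torque'],s['gripper_width'])
def crop(fn,x,y,w,h,s,out):
    d=load(fn)['color'][y:y+h,x:x+w,::-1]; cv2.imwrite('pics/'+out,cv2.resize(d,None,fx=s,fy=s,interpolation=cv2.INTER_CUBIC))
crop('sd4',165,85,185,140,4,'c7.png')
crop('sc4',285,115,180,135,4,'c8.png')
E
```

```text
5.85 [0.50052045 0.11937722 0.18976851] [[-0.0922, 0.9957, 0.0001], [0.9957, 0.0922, -0.0001], [-0.0001, 0.0001, -1.0]] [ 0.51297706 -0.21391121 -1.92275351] [-0.04623502  0.02737961 -0.03455281] 0.14820472350699854
```

View pics/w4.png

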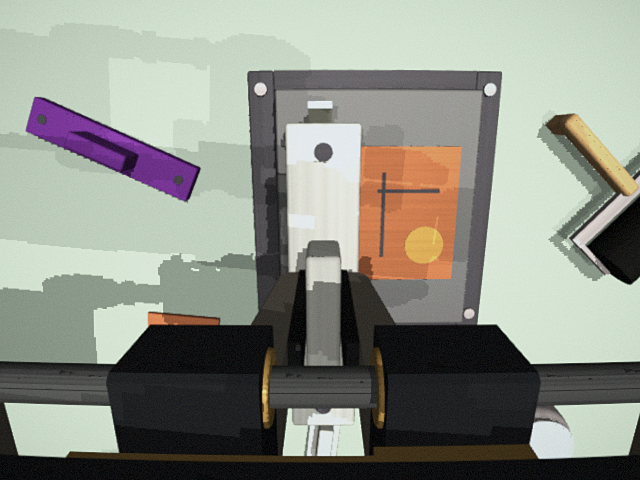

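View pics/c7.png

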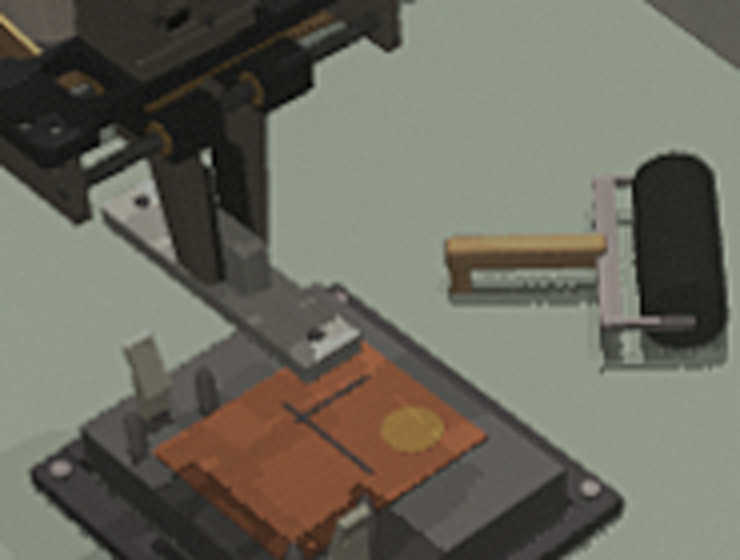

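View pics/c8.png

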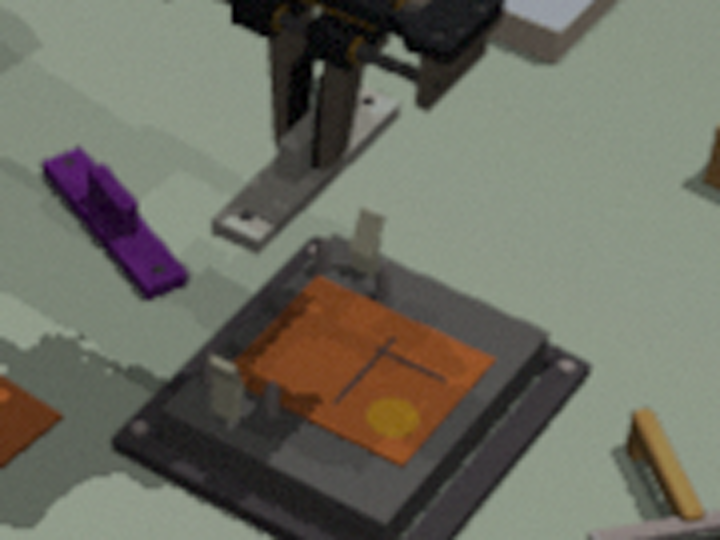

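```bash
cat > m3.py <<'E'
from h import *
import sys
W=load('w4')
sc=onplane(W,[(260,89.5),(490,90),(469,314)],.013)[:,:2];print('screws',sc.round(4).tolist(),np.linalg.norm(sc[0]-sc[1]),np.linalg.norm(sc[1]-sc[2]))
c=(sc[0]+sc[2])/2
e=sc[1]-sc[0];f=sc[1]-sc[2]
print('angs',np.degrees(np.arctan2(e[1],e[0])),np.degrees(np.arctan2(f[1],f[0]))-90,'centre',c)
th=np.radians(5.3);x=np.array([np.cos(th),np.sin(th)]);y=np.array([-x[1],x[0]])
print('station',c-.045*x)
hk=onplane(W,[(319.5,104.5)],.0845)[0,:2];print('hook a top',hk,'st x,y rel', )
b=onplane(W,[(286,124),(360.5,124),(323,152)],.1869)[:,:2];print('bar end',b.round(4).tolist(),np.linalg.norm(b[1]-b[0]),'hole->ctr',b[2]-.063*y,'end->ctr',(b[0]+b[1])/2-.075*y)
E
python3 m3.py
```

```text
screws [[0.4402, 0.2174], [0.6288, 0.235], [0.6478, 0.0345]] 0.18939821520029354 0.20143777694637113
angs 5.3450175954112344 5.409506731621107 centre [0.54400347 0.12590309]
station [0.49919585 0.12174641]
hook a top [0.49074094 0.20610529] st x,y rel
bar end [[0.4789, 0.1917], [0.5097, 0.1945], [0.4952, 0.1817]] 0.03096693381161034 hole->ctr [0.50105738 0.11893562] end->ctr [0.50122663 0.11844155]
```

Emit:
move_arm([
  [0.0033,-0.0016,0.02,0,0,-0.001,-1],
  [0.0033,-0.0016,0.045,0,0,-0.001,-1],
  [0.0033,-0.0016,0.07,0,0,-0.001,-1],
  [0.0033,-0.0016,0.0847,0,0,-0.001,-1],
  [0.0033,-0.0016,0.0847,0,0,-0.001,-1],
])

```text
time_s: 6.35
position: [0.4965, 0.1229, 0.1027]
ee_rot: [[-0.094, 0.996, -0.005], [0.996, 0.094, -0.0], [0.0, -0.005, -1.0]]
force: [0.3, 0.4, -2.1]
gripper_width: 0.15
```

Emit:
move_arm([
  [0,0,0,0,0,0,-1],
  [0,0,0,0,0,0,-1],
])

```text
time_s: 6.55
position: [0.4996, 0.1231, 0.1065]
ee_rot: [[-0.094, 0.996, 0.003], [0.996, 0.094, 0.0], [-0.0, 0.003, -1.0]]
force: [0.5, 0.9, -2.1]
gripper_width: 0.149
```

```bash
cat > look.py <<'E'
from h import *
import sys
from bench import get_state
n=sys.argv[1]
cap('wrist','w'+n);cap('side','sd'+n);cap('scene','sc'+n)
s=get_state();print(s['time_s'],s['position'],np.array(s['ee_rot']).round(4).tolist(),s['force'],s['torque'],s['gripper_width'])
def crop(fn,x,y,w,h,s,out):
    d=load(fn)['color'][y:y+h,x:x+w,::-1]; cv2.imwrite('pics/'+out,cv2.resize(d,None,fx=s,fy=s,interpolation=cv2.INTER_CUBIC))
crop('sd'+n,170,130,150,120,5,'a%s.png'%n)
crop('sc'+n,300,140,140,110,5,'b%s.png'%n)
E
python3 look.py 5
```

```text
6.7 [0.49926717 0.12321622 0.10617497] [[-0.0943, 0.9955, 0.0021], [0.9955, 0.0943, 0.0], [-0.0002, 0.002, -1.0]] [ 0.36114193 -0.04805494 -1.49485429] [ 0.02179506 -0.01519714  0.0102524 ] 0.14875710359451985
```

View pics/a5.png

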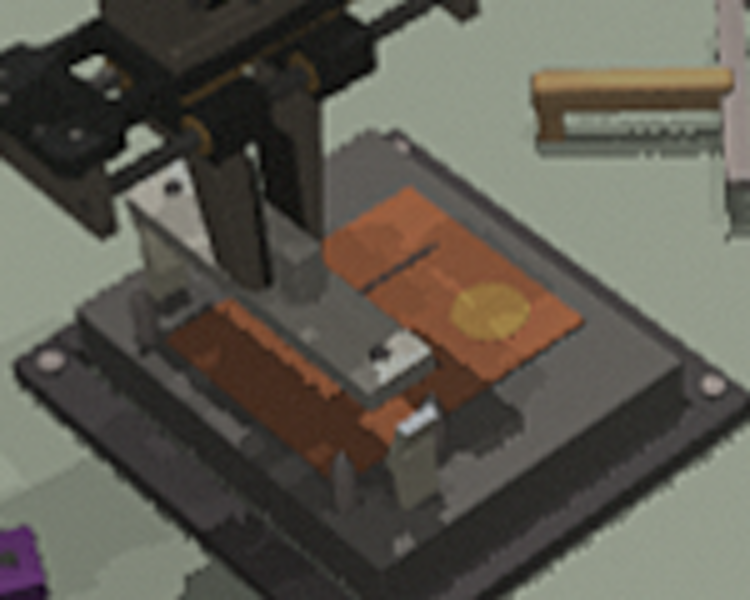

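View pics/b5.png

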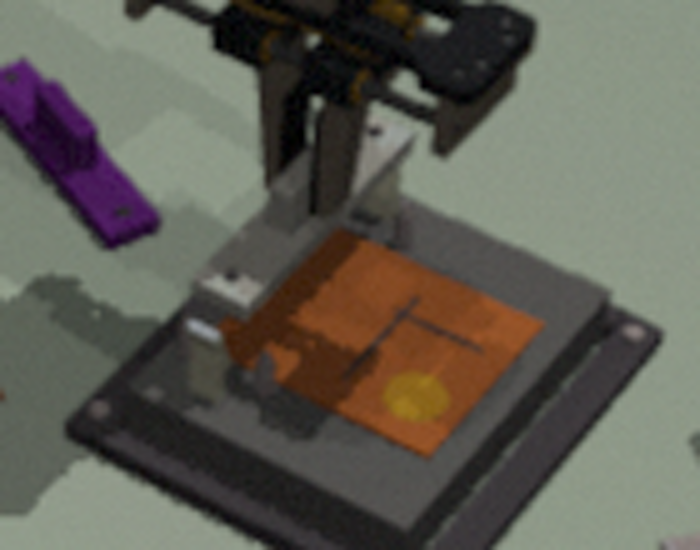

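View pics/w5.png

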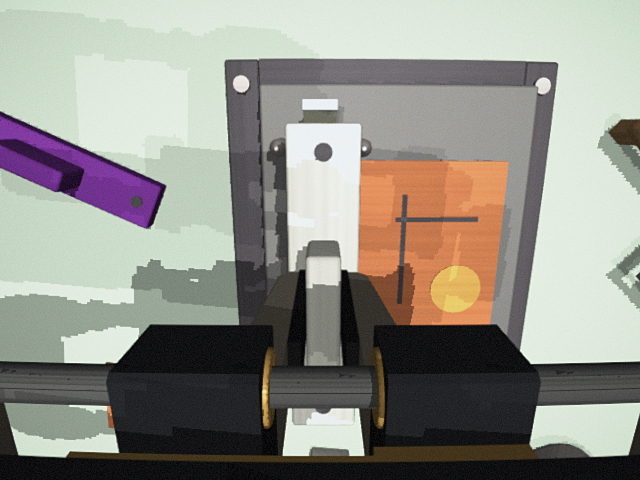

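Wrist view: pin tops are at (278,147) and (365,147), either side of the bar end (edges 286–360), and hook_a's top is at (320,104). I'll compute the offsets.

```bash
cat > m4.py <<'E'
from h import *
import sys
n=sys.argv[1];zt=float(sys.argv[2])  # zt = bar top z
W=load('w'+n);g=cv2.cvtColor(W['color'],cv2.COLOR_RGB2GRAY)
th=np.radians(5.35);x=np.array([np.cos(th),np.sin(th)]);y=np.array([-x[1],x[0]])
st=np.array([.4992,.1218])
def loc(a): return np.c_[(a[:,:2]-st)@x,(a[:,:2]-st)@y].round(4).tolist()
E
cat >> m4.py <<'E'
pts=eval(sys.argv[3])
for nm,p,z in pts:
    print(nm,loc(onplane(W,p,eval(str(z)))))
E
python3 m4.py 5 0.103 "[('pins',[(278,147),(365.5,147)],.065),('hook',[(303,104.5),(338,104.5)],.085),('screws',[(241,84),(543,86)],.013),('barend',[(286,124),(360.5,124),(287.5,270),(358.5,270),(323,152)],.1035)]"
python3 -c "
import sys;sys.path.insert(0,'.')
from h import *
W=load('w5');i=W['color'][70:190,240:410,::-1];cv2.imwrite('pics/e5.png',cv2.resize(i,None,fx=4.5,fy=4.5,interpolation=cv2.INTER_CUBIC))"
```

```text
pins [[-0.0222, 0.0647], [0.0229, 0.0647]]
hook [[-0.0082, 0.0847], [0.0078, 0.0847]]
screws [[-0.0498, 0.1009], [0.1399, 0.101]]
barend [[-0.0145, 0.0759], [0.0165, 0.0759], [-0.0153, 0.0115], [0.0171, 0.0115], [0.0009, 0.0644]]
```

View pics/e5.png

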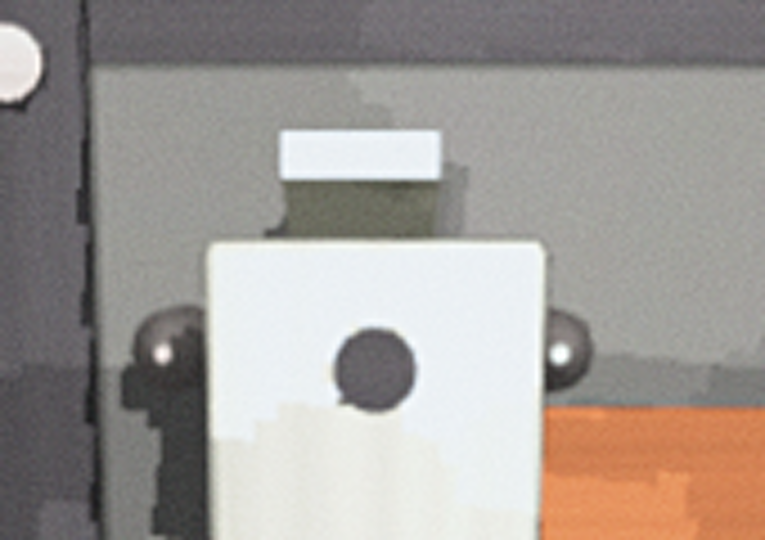

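Emit:
move_arm([
  [0,-0.0009,0.005,0,0,0,-1],
  [0,-0.0009,0.01,0,0,0,-1],
  [0,-0.0009,0.012,0,0,0,-1],
  [0,-0.0009,0.012,0,0,0,-1],
  [0,-0.0009,0.012,0,0,0,-1],
])

```text
time_s: 7.2
position: [0.4975, 0.1232, 0.0929]
ee_rot: [[-0.094, 0.996, -0.0], [0.996, 0.094, 0.0], [0.0, -0.0, -1.0]]
force: [0.3, -0.4, -1.9]
gripper_width: 0.15
```

Emit:
move_arm([
  [0,0,0,0,0,0,-1],
  [0,0,0,0,0,0,-1],
  [0,0,0,0,0,0,-1],
  [0,0,0,0,0,0,-1],
  [0,0,0,0,0,0,-1],
])

```text
time_s: 7.7
position: [0.4976, 0.1232, 0.0931]
ee_rot: [[-0.094, 0.996, 0.0], [0.996, 0.094, 0.0], [0.0, 0.0, -1.0]]
force: [-0.8, -0.3, -1.2]
gripper_width: 0.153
```

```bash
python3 look.py 6; python3 -c "
from h import *
W=load('w6');i=W['color'][70:190,240:410,::-1];cv2.imwrite('pics/e6.png',cv2.resize(i,None,fx=4.5,fy=4.5,interpolation=cv2.INTER_CUBIC))
from bench import get_state
print(get_state()['position'])"
```

```text
7.85 [0.49756248 0.12316162 0.09306529] [[-0.0944, 0.9955, 0.0], [0.9955, 0.0944, 0.0], [0.0, 0.0, -1.0]] [ 0.10355126 -0.39012849 -1.5821612 ] [ 0.02138063 -0.03913313 -0.00366831] 0.14794531128725155
[0.49756248 0.12316162 0.09306529]
```

View pics/e6.png

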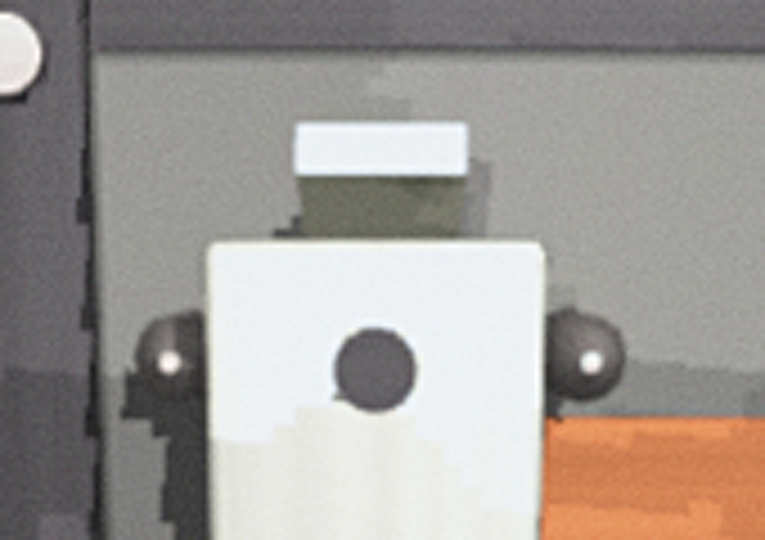

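View pics/a6.png

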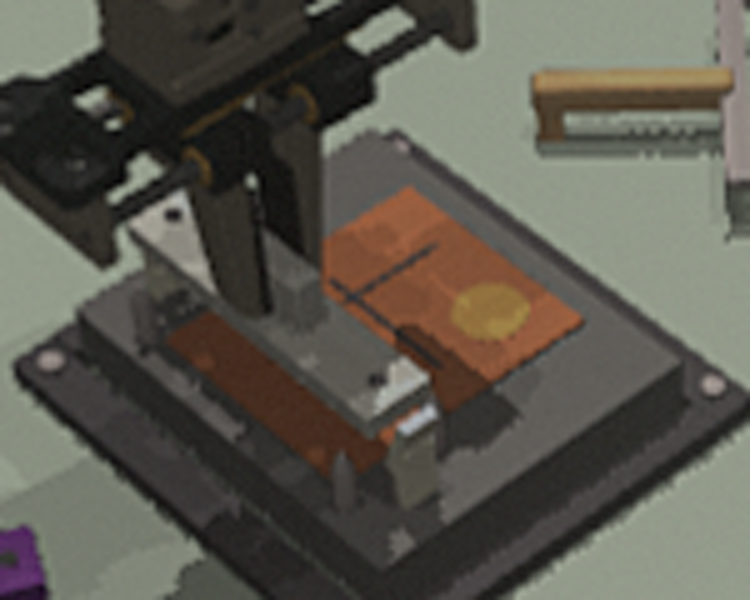

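View pics/b6.png

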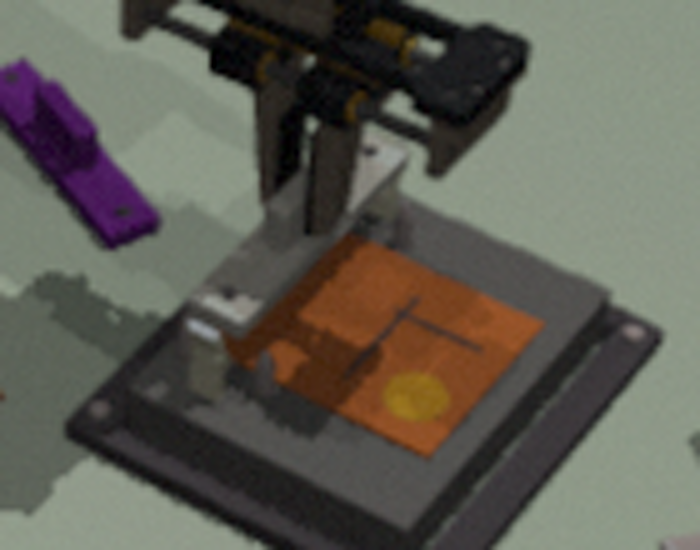

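```bash
python3 m4.py 6 0.09 "[('pinouter',[(240+137/4.5,149.5),(240+625/4.5,149.5)],.061),('hook',[(305.4,103),(344,103)],.085),('barend',[(286,124),(361,124),(287.5,270),(358.5,270),(323.3,152)],.0905)]"; python3 -c "
from h import *;W=load('w6');print(W['cx'],W['fx'])"
```

```text
pinouter [[-0.027, 0.0641], [0.0265, 0.0642]]
hook [[-0.0086, 0.0848], [0.0078, 0.0848]]
barend [[-0.0165, 0.0761], [0.0147, 0.0761], [-0.0172, 0.0119], [0.0151, 0.0119], [-0.001, 0.0646]]
322.9687144876622 402.75293284678844
```

Emit:
move_arm([
  [0,0.0007,0.003,0,0,0,-1],
  [0,0.0007,0.006,0,0,0,-1],
  [0,0.0007,0.009,0,0,0,-1],
  [0,0.0007,0.009,0,0,0,-1],
  [0,0.0007,0.009,0,0,0,-1],
])

```text
time_s: 8.35
position: [0.4981, 0.1232, 0.0839]
ee_rot: [[-0.094, 0.996, -0.0], [0.996, 0.094, -0.0], [-0.0, -0.0, -1.0]]
force: [-0.2, 0.1, -1.4]
gripper_width: 0.149
```

Emit:
move_arm([
  [0,0,0.001,0,0,0,-1],
  [0,0,0.002,0,0,0,-1],
  [0,0,0.003,0,0,0,-1],
  [0,0,0.003,0,0,0,-1],
])

```text
time_s: 8.75
position: [0.4986, 0.1232, 0.0813]
ee_rot: [[-0.094, 0.996, 0.001], [0.996, 0.094, 0.0], [-0.0, 0.001, -1.0]]
force: [0.2, -1.1, 0.4]
gripper_width: 0.147
```

```bash
python3 look.py 7; python3 -c "
from h import *
W=load('w7');i=W['color'][70:190,240:410,::-1];cv2.imwrite('pics/e7.png',cv2.resize(i,None,fx=4.5,fy=4.5,interpolation=cv2.INTER_CUBIC))"
```

```text
8.9 [0.49856125 0.12320106 0.08124942] [[-0.0943, 0.9955, 0.0007], [0.9955, 0.0943, -0.0], [-0.0001, 0.0007, -1.0]] [ 1.50513319 -0.94927628 -0.40460481] [-0.06093852 -0.16695408  0.0226861 ] 0.14831871645252026
```

View pics/e7.png

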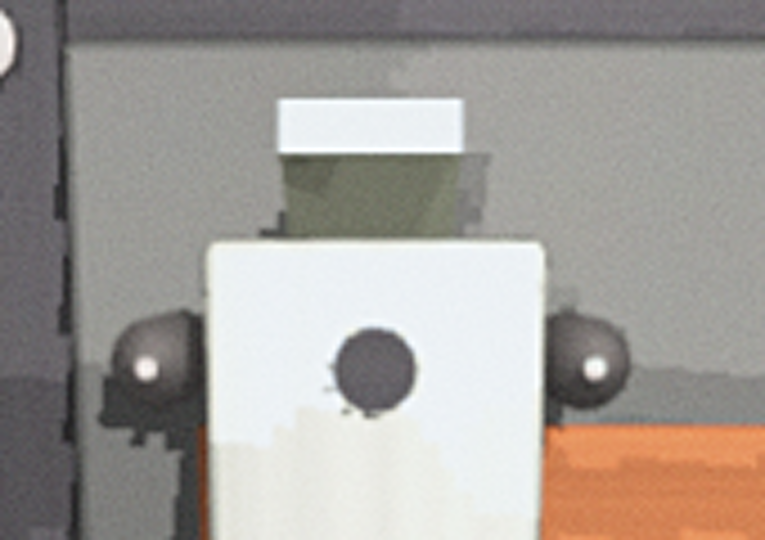

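View pics/a7.png

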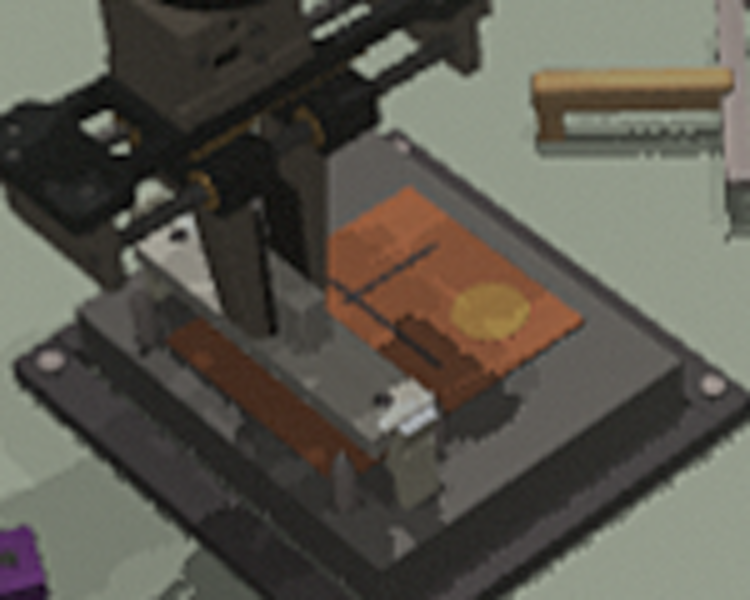

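Wrist view: the pins' outer edges and hook_a centre near crop column 371 and the bar near 376, so the bar sits about 0.5 mm to +x. I'll correct that and start pressing gently.

Emit:
move_arm([
  [0,-0.0005,0,0,0,0,-1],
  [0,-0.0005,0.0005,0,0,0,-1],
  [0,-0.0005,0.001,0,0,0,-1],
  [0,-0.0005,0.001,0,0,0,-1],
])

```text
time_s: 9.3
position: [0.498, 0.1232, 0.0803]
ee_rot: [[-0.094, 0.996, 0.001], [0.996, 0.094, 0.0], [0.0, 0.001, -1.0]]
force: [1.3, 0.1, 1.9]
gripper_width: 0.151
```

```bash
cat > st.py <<'E'
from bench import get_state
import numpy as np
s=get_state();print(s['time_s'],np.array(s['position']).round(4),np.array(s['force']).round(2),np.array(s['torque']).round(3),np.array(s['ee_rot'])[2].round(4),s['gripper_width'])
E
python3 st.py
```

```text
9.3 [0.498  0.1232 0.0803] [1.31 0.12 1.91] [-0.006 -0.151 -0.023] [ 1.e-04  6.e-04 -1.e+00] 0.15087865820639162
```

Emit:
move_arm([
  [0,0,0.0007,0,0,0,-1],
  [0,0,0.0014,0,0,0,-1],
  [0,0,0.002,0,0,0,-1],
  [0,0,0.002,0,0,0,-1],
])

```text
time_s: 9.7
position: [0.4979, 0.1232, 0.0782]
ee_rot: [[-0.094, 0.996, 0.0], [0.996, 0.094, -0.0], [-0.0, 0.0, -1.0]]
force: [0.2, -0.1, 3.9]
gripper_width: 0.149
```

```bash
python3 st.py
```

```text
9.7 [0.4979 0.1232 0.0782] [ 0.18 -0.07  3.93] [ 0.031 -0.066 -0.032] [-0.e+00  3.e-04 -1.e+00] 0.14905485220727896
```

Emit:
move_arm([
  [0,0,0.0007,0,0,0,-1],
  [0,0,0.0014,0,0,0,-1],
  [0,0,0.0021,0,0,0,-1],
  [0,0,0.003,0,0,0,-1],
  [0,0,0.003,0,0,0,-1],
])

```text
time_s: 10.2
position: [0.4982, 0.1232, 0.0755]
ee_rot: [[-0.094, 0.996, 0.001], [0.996, 0.094, 0.0], [-0.0, 0.001, -1.0]]
force: [-0.8, -1.5, 6.2]
gripper_width: 0.15
```

```bash
python3 st.py
```

```text
10.2 [0.4982 0.1232 0.0755] [-0.8  -1.54  6.23] [ 0.033  0.034 -0.039] [-0.e+00  8.e-04 -1.e+00] 0.14962698197319546
```

Emit:
move_arm([
  [0,0,0.0007,0,0,0,-1],
  [0,0,0.0014,0,0,0,-1],
  [0,0,0.0021,0,0,0,-1],
  [0,0,0.003,0,0,0,-1],
  [0,0,0.003,0,0,0,-1],
])

```text
time_s: 10.7
position: [0.4987, 0.1232, 0.0731]
ee_rot: [[-0.094, 0.996, 0.002], [0.996, 0.094, -0.0], [-0.0, 0.002, -1.0]]
force: [-0.4, -0.4, 8.5]
gripper_width: 0.152
```

Emit:
move_arm([
  [0,0,0.0007,0,0,0,-1],
  [0,0,0.0014,0,0,0,-1],
  [0,0,0.002,0,0,0,-1],
  [0,0,0.002,0,0,0,-1],
])

```text
time_s: 11.1
position: [0.4991, 0.1232, 0.0718]
ee_rot: [[-0.094, 0.996, 0.003], [0.996, 0.094, 0.0], [-0.0, 0.003, -1.0]]
force: [-1.6, -0.2, 13.4]
gripper_width: 0.155
```

```bash
python3 st.py; python3 look.py 8
```

```text
11.1 [0.4991 0.1232 0.0718] [-1.56 -0.21 13.38] [0.026 0.254 0.017] [-2.0e-04  2.8e-03 -1.0e+00] 0.15475253154559787
11.25 [0.49912905 0.12321412 0.07179279] [[-0.0944, 0.9955, 0.0027], [0.9955, 0.0944, 0.0], [-0.0002, 0.0027, -1.0]] [-0.91073137 -0.96271318 12.47998906] [ 0.0163843   0.23998567 -0.00910655] 0.15363208062019942
```

View pics/a8.png

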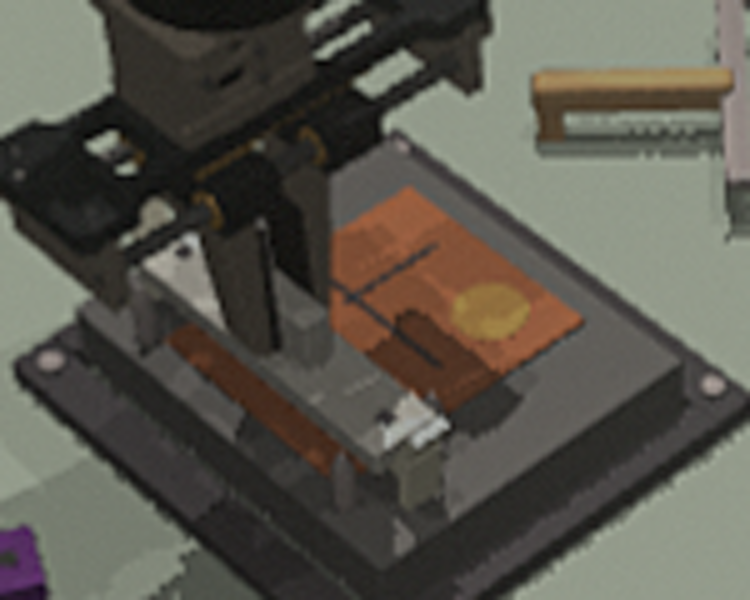

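View pics/w8.png

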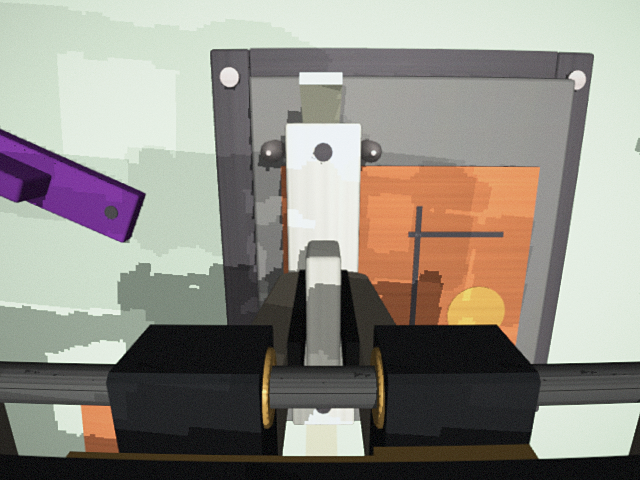

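Emit:
move_arm([
  [0,-0.0008,0,0.0025,0,0,-1],
  [0,-0.0008,0.0007,0.0025,0,0,-1],
  [0,-0.0008,0.0014,0.0025,0,0,-1],
  [0,-0.0008,0.002,0.0025,0,0,-1],
  [0,-0.0008,0.002,0.0025,0,0,-1],
])

```text
time_s: 11.75
position: [0.4986, 0.1231, 0.0687]
ee_rot: [[-0.094, 0.996, 0.001], [0.996, 0.094, -0.0], [-0.0, 0.001, -1.0]]
force: [5.9, -0.5, 3.1]
gripper_width: 0.15
```

```bash
python3 st.py
```

```text
11.75 [0.4986 0.1231 0.0687] [ 5.86 -0.54  3.06] [ 0.09  -1.161  0.129] [-2.0e-04  1.4e-03 -1.0e+00] 0.14974522334247023
```

```bash
python3 look.py 9; python3 -c "
from h import *
W=load('w9');i=W['color'][50:170,240:410,::-1];cv2.imwrite('pics/e9.png',cv2.resize(i,None,fx=4.5,fy=4.5,interpolation=cv2.INTER_CUBIC))"
```

```text
11.9 [0.498609   0.12314327 0.06871026] [[-0.0944, 0.9955, 0.0014], [0.9955, 0.0944, -0.0], [-0.0002, 0.0014, -1.0]] [ 5.45653111 -0.45108944  3.33071286] [ 0.09667151 -1.12777765  0.10094515] 0.1480108260443342
```

View pics/e9.png

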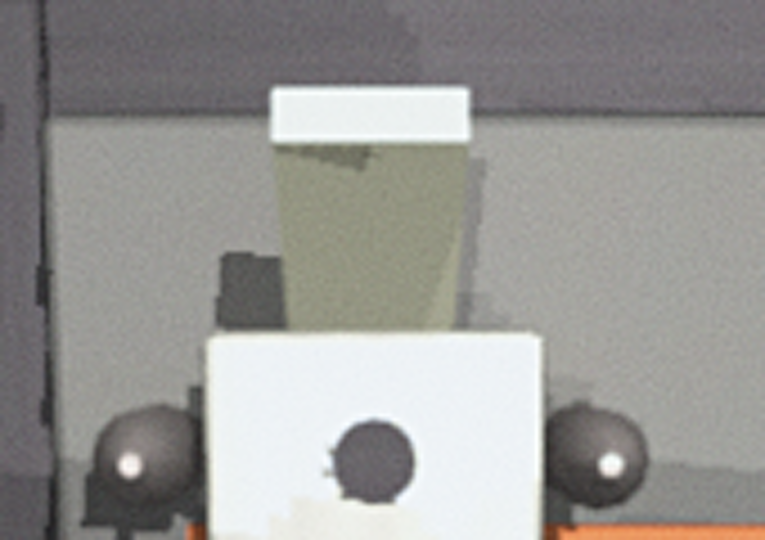

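View pics/a9.png

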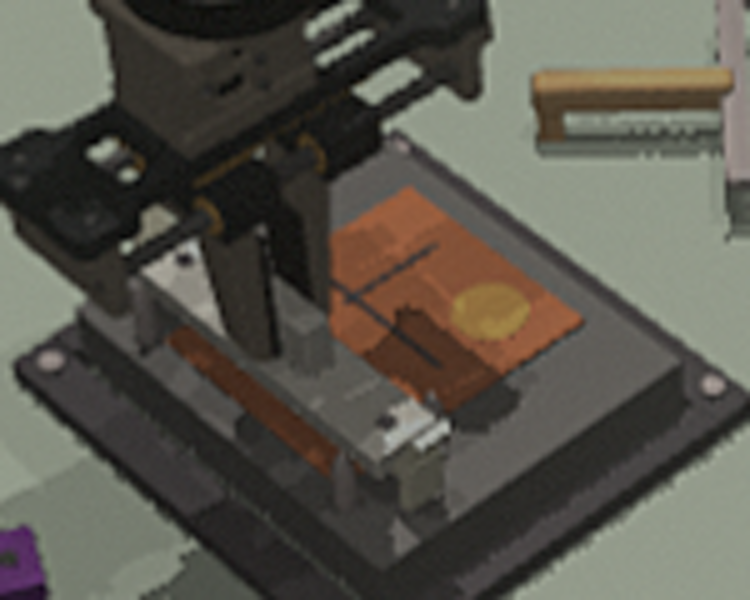

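View pics/b9.png

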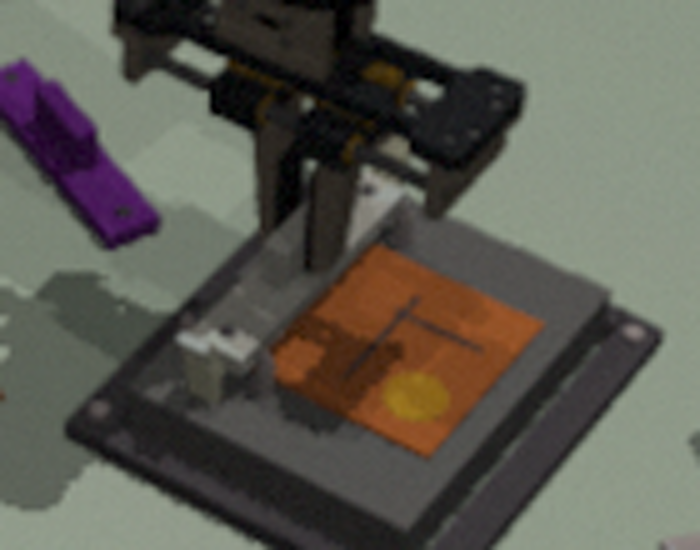

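The hook is visibly bent outward. The bar is centred within about 0.5 mm between the pins. The Fx is hook friction from my side correction, so I'll ease that slightly and continue down.

Emit:
move_arm([
  [0,0.0003,0.0007,0,0,0,-1],
  [0,0.0003,0.0014,0,0,0,-1],
  [0,0.0003,0.0021,0,0,0,-1],
  [0,0.0003,0.003,0,0,0,-1],
  [0,0.0003,0.003,0,0,0,-1],
])

```text
time_s: 12.4
position: [0.4974, 0.1232, 0.0652]
ee_rot: [[-0.094, 0.996, -0.002], [0.996, 0.094, -0.0], [0.0, -0.002, -1.0]]
force: [1.6, -0.4, 4.2]
gripper_width: 0.152
```

```bash
python3 st.py
```

```text
12.4 [0.4974 0.1232 0.0652] [ 1.6  -0.37  4.24] [ 0.03  -0.464 -0.029] [ 1.0e-04 -2.4e-03 -1.0e+00] 0.15180089914484604
```

Emit:
move_arm([
  [0,0.0008,0.0005,-0.0023,0,0,-1],
  [0,0.0008,0.001,-0.0023,0,0,-1],
  [0,0.0008,0.0017,-0.0023,0,0,-1],
  [0,0.0008,0.0025,-0.0023,0,0,-1],
  [0,0.0008,0.0025,-0.0023,0,0,-1],
])

```text
time_s: 12.9
position: [0.4974, 0.1232, 0.0624]
ee_rot: [[-0.094, 0.996, -0.002], [0.996, 0.094, -0.0], [0.0, -0.002, -1.0]]
force: [1.0, -1.1, 5.5]
gripper_width: 0.153
```

```bash
python3 st.py
```

```text
12.9 [0.4974 0.1232 0.0624] [ 1.01 -1.06  5.52] [-0.082 -0.13  -0.011] [ 1.0e-04 -1.8e-03 -1.0e+00] 0.15317212524736673
```

Emit:
move_arm([
  [0,0.0003,0.0005,-0.001,0,0,-1],
  [0,0.0003,0.001,-0.001,0,0,-1],
  [0,0.0003,0.0015,-0.001,0,0,-1],
  [0,0.0003,0.002,-0.001,0,0,-1],
  [0,0.0003,0.002,-0.001,0,0,-1],
])

```text
time_s: 13.4
position: [0.4976, 0.1232, 0.0604]
ee_rot: [[-0.095, 0.996, -0.001], [0.996, 0.095, -0.0], [0.0, -0.001, -1.0]]
force: [0.8, -0.9, 6.1]
gripper_width: 0.152
```

Emit:
move_arm([
  [0,0,0.0005,0,0,0,-1],
  [0,0,0.001,0,0,0,-1],
  [0,0,0.0015,0,0,0,-1],
  [0,0,0.0015,0,0,0,-1],
])

```text
time_s: 13.8
position: [0.4976, 0.1232, 0.0588]
ee_rot: [[-0.094, 0.996, -0.001], [0.996, 0.094, -0.0], [-0.0, -0.001, -1.0]]
force: [0.7, -0.7, 4.8]
gripper_width: 0.148
```

```bash
python3 st.py
```

```text
13.8 [0.4976 0.1232 0.0588] [ 0.72 -0.68  4.76] [-0.194 -0.063  0.045] [-0.     -0.0011 -1.    ] 0.14799546239260827
```

Emit:
move_arm([
  [0,0,0.0005,0,0,0,-1],
  [0,0,0.001,0,0,0,-1],
  [0,0,0.001,0,0,0,-1],
  [0,0,0.001,0,0,0,-1],
])

```text
time_s: 14.2
position: [0.4971, 0.1238, 0.0572]
ee_rot: [[-0.094, 0.996, -0.002], [0.996, 0.094, 0.001], [0.001, -0.002, -1.0]]
force: [-0.2, 3.9, 1.0]
gripper_width: 0.149
```

Emit:
move_arm([
  [0,0,0.0004,0,0,0,-1],
  [0,0,0.0008,0,0,0,-1],
  [0,0,0.0008,0,0,0,-1],
  [0,0,0.0008,0,0,0,-1],
])

```text
time_s: 14.6
position: [0.4975, 0.1227, 0.0564]
ee_rot: [[-0.094, 0.996, -0.001], [0.996, 0.094, -0.001], [-0.001, -0.001, -1.0]]
force: [0.1, -0.4, -2.7]
gripper_width: 0.149
```

```bash
python3 st.py; python3 look.py 10
```

```text
14.6 [0.4975 0.1227 0.0564] [ 0.06 -0.43 -2.71] [ 0.147  0.052 -0.057] [-8.0e-04 -1.2e-03 -1.0e+00] 0.14867857281337463
14.75 [0.49757665 0.12273478 0.05653651] [[-0.0942, 0.9956, -0.001], [0.9956, 0.0942, -0.0007], [-0.0006, -0.001, -1.0]] [-0.99852039 -0.76074683 -4.86880252] [ 0.06589513  0.12841876 -0.09748551] 0.1505709300451629
```

View pics/a10.png

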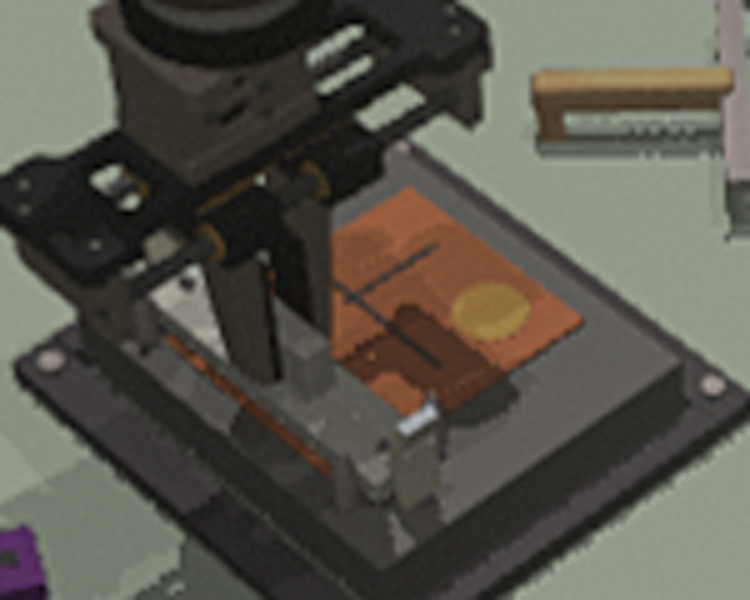

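View pics/w10.png

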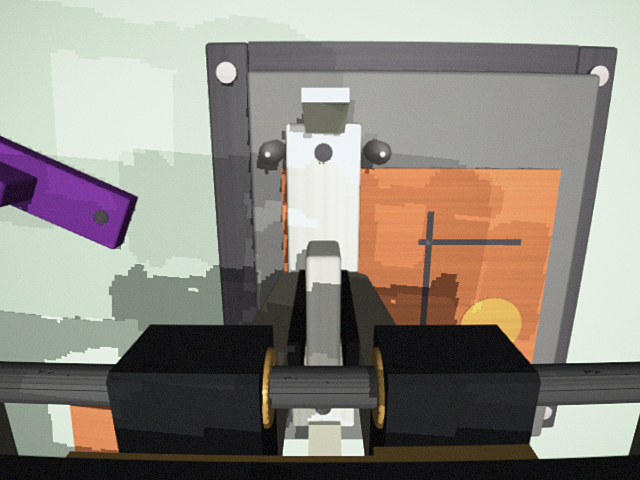

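Both hooks have snapped back: side view shows hook_b upright, and the wrist view shows hook_a's lip over the bar end. The negative Fz means the bar is hanging just under the lips. I'll ease it down onto the plate.

Emit:
move_arm([
  [0,0,0.0004,0,0,0,-1],
  [0,0,0.0008,0,0,0,-1],
  [0,0,0.001,0,0,0,-1],
  [0,0,0.001,0,0,0,-1],
])

```text
time_s: 15.15
position: [0.4985, 0.1232, 0.0564]
ee_rot: [[-0.094, 0.996, 0.001], [0.996, 0.094, -0.0], [-0.0, 0.001, -1.0]]
force: [0.0, 0.0, -2.8]
gripper_width: 0.152
```

```bash
python3 st.py
```

```text
15.15 [0.4985 0.1232 0.0564] [ 0.02  0.03 -2.78] [-0.036  0.019 -0.01 ] [-2.0e-04  1.2e-03 -1.0e+00] 0.1517135689029794
```

Emit:
move_arm([
  [0,0,0.0003,0,0,0,-1],
  [0,0,0.0006,0,0,0,-1],
  [0,0,0.0006,0,0,0,-1],
])

```text
time_s: 15.45
position: [0.4988, 0.1233, 0.056]
ee_rot: [[-0.094, 0.996, 0.002], [0.996, 0.094, 0.0], [-0.0, 0.002, -1.0]]
force: [-0.3, -1.0, -2.2]
gripper_width: 0.153
```

```bash
python3 st.py
```

```text
15.45 [0.4988 0.1233 0.056 ] [-0.33 -0.96 -2.21] [0.022 0.028 0.031] [-1.0e-04  1.7e-03 -1.0e+00] 0.15254311637595014
```

Emit:
move_arm([
  [0,0,0.0003,0,0,0,-1],
  [0,0,0.0006,0,0,0,-1],
  [0,0,0.0006,0,0,0,-1],
])

```text
time_s: 15.75
position: [0.4988, 0.1232, 0.0556]
ee_rot: [[-0.094, 0.996, 0.002], [0.996, 0.094, -0.0], [-0.0, 0.002, -1.0]]
force: [0.6, -1.0, 3.7]
gripper_width: 0.148
```

```bash
python3 st.py
```

```text
15.75 [0.4988 0.1232 0.0556] [ 0.55 -0.95  3.65] [0.026 0.179 0.077] [-2.0e-04  1.7e-03 -1.0e+00] 0.14816468433846258
```

Emit:
move_arm([
  [0,-0.0003,0.0002,0.0015,0,0,-1],
  [0,-0.0003,0.0002,0.0015,0,0,-1],
  [0,-0.0003,0.0002,0.0015,0,0,-1],
])

```text
time_s: 16.05
position: [0.4988, 0.1231, 0.0555]
ee_rot: [[-0.094, 0.996, 0.001], [0.996, 0.094, -0.0], [-0.0, 0.001, -1.0]]
force: [0.0, -2.1, 5.2]
gripper_width: 0.15
```

```bash
python3 st.py; python3 look.py 11;python3 -c "
from h import *
W=load('w11');i=W['color'][60:180,240:410,::-1];cv2.imwrite('pics/e11.png',cv2.resize(i,None,fx=4.5,fy=4.5,interpolation=cv2.INTER_CUBIC))"
```

```text
16.05 [0.4988 0.1231 0.0555] [ 0.   -2.12  5.15] [0.081 0.059 0.027] [-2.e-04  8.e-04 -1.e+00] 0.14965397667211708
16.2 [0.49881571 0.12314664 0.05550014] [[-0.0943, 0.9955, 0.0009], [0.9955, 0.0943, -0.0001], [-0.0002, 0.0009, -1.0]] [-1.15965081 -2.07129742  4.26095428] [0.05838362 0.09091298 0.01241526] 0.15055524621007818
```

View pics/e11.png

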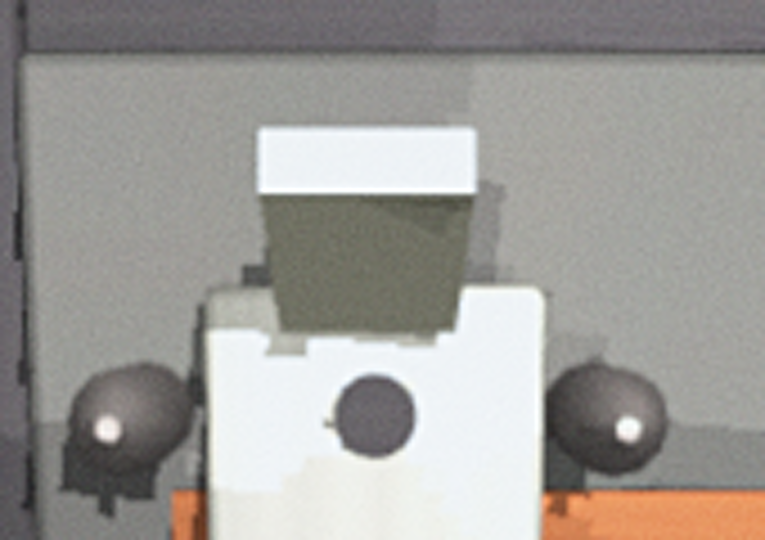

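View pics/b11.png

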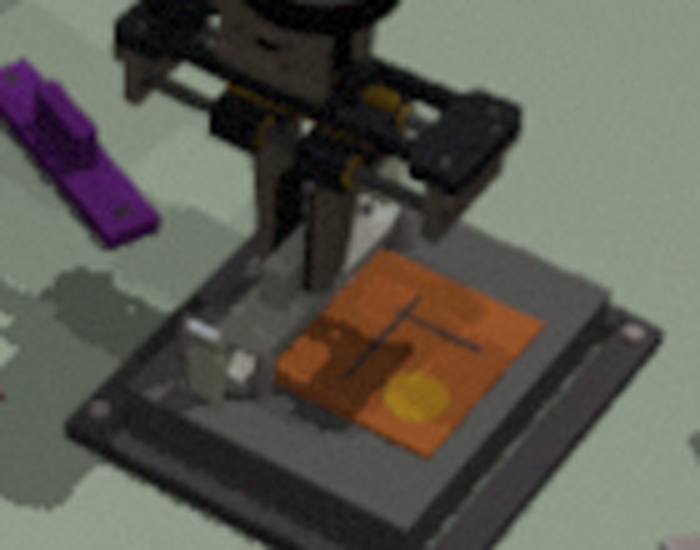

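Hook_a's lip lies over the bar end, hook_b is upright, and the bar is on the plate with about 6 N net. Releasing.

Emit:
move_arm([
  [0,0,-0.0003,0,0,0,0],
  [0,0,-0.0003,0,0,0,0],
  [0,0,-0.0003,0,0,0,0],
  [0,0,-0.0003,0,0,0,0],
  [0,0,-0.0003,0,0,0,0],
])

```text
time_s: 16.7
position: [0.4978, 0.1232, 0.0549]
ee_rot: [[-0.094, 0.996, -0.001], [0.996, 0.094, -0.0], [0.0, -0.001, -1.0]]
force: [0.7, -0.1, -0.0]
gripper_width: 0.502
```

```bash
python3 st.py
```

```text
16.7 [0.4978 0.1232 0.0549] [ 0.75 -0.14 -0.04] [-0.02   0.004  0.014] [ 1.0e-04 -1.1e-03 -1.0e+00] 0.5017196243176822
```

Open and free. Lifting straight up, then aside.

Emit:
move_arm([
  [0,0,-0.01,0,0,0,0],
  [0,0,-0.03,0,0,0,0],
  [0,0,-0.06,0,0,0,0],
  [0,0,-0.1,0,0,0,0],
  [0,0,-0.14,0,0,0,0],
])

```text
time_s: 17.2
position: [0.4977, 0.1232, 0.1971]
ee_rot: [[-0.094, 0.996, -0.001], [0.996, 0.094, -0.0], [0.0, -0.001, -1.0]]
force: [0.1, 0.3, -0.1]
gripper_width: 0.5
```

Emit:
move_arm([
  [-0.04,0,-0.01,0,0,0,0],
  [-0.08,0,-0.02,0,0,0,0],
  [-0.12,0,-0.02,0,0,0,0],
  [-0.15,0,-0.02,0,0,0,0],
  [-0.15,0,-0.02,0,0,0,0],
])

```text
time_s: 17.7
position: [0.5127, -0.0293, 0.2161]
ee_rot: [[-0.09, 0.996, 0.001], [0.996, 0.09, -0.001], [-0.001, 0.0, -1.0]]
force: [0.0, 0.5, 0.0]
gripper_width: 0.5
```

Emit:
move_arm([
  [0,0,0,0,0,0,0],
  [0,0,0,0,0,0,0],
  [0,0,0,0,0,0,0],
])

```text
time_s: 18.0
position: [0.5122, -0.025, 0.2152]
ee_rot: [[-0.096, 0.995, -0.001], [0.995, 0.096, 0.0], [0.0, -0.001, -1.0]]
force: [-0.1, 0.6, 0.2]
gripper_width: 0.501
```

```bash
python3 look.py 12; python3 st.py
```

```text
18.15 [ 0.51223412 -0.02533251  0.21514842] [[-0.0957, 0.9954, -0.0008], [0.9954, 0.0957, -0.0], [0.0001, -0.0008, -1.0]] [-0.49745932 -0.16170873  0.00117739] [ 0.05102296 -0.01262646 -0.00734148] 0.49663584818735357
18.15 [ 0.5122 -0.0253  0.2151] [-0.5  -0.16  0.  ] [ 0.051 -0.013 -0.007] [ 1.e-04 -8.e-04 -1.e+00] 0.49663584818735357
```

View pics/a12.png

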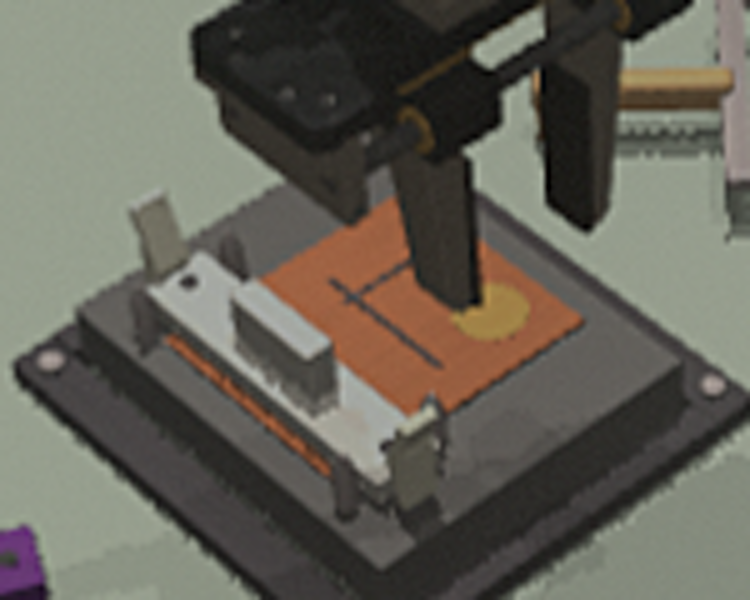

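View pics/b12.png

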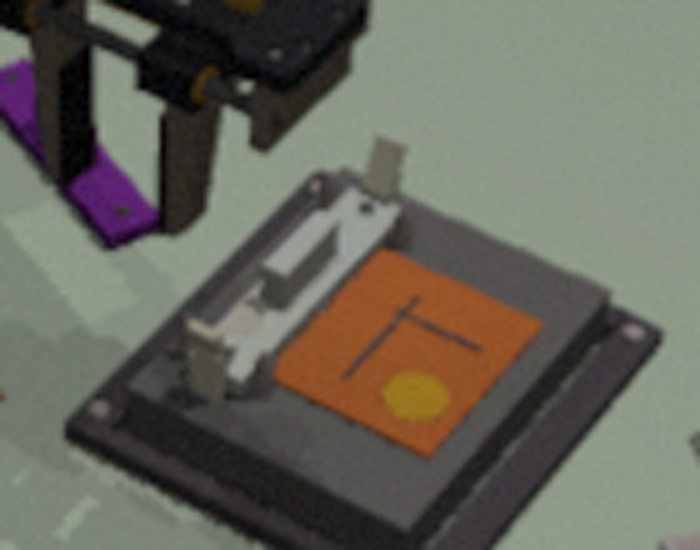

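View pics/w12.png

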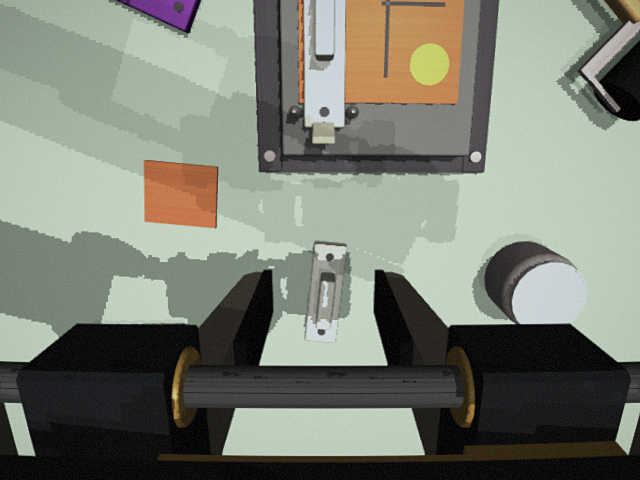

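View pics/sc12.png

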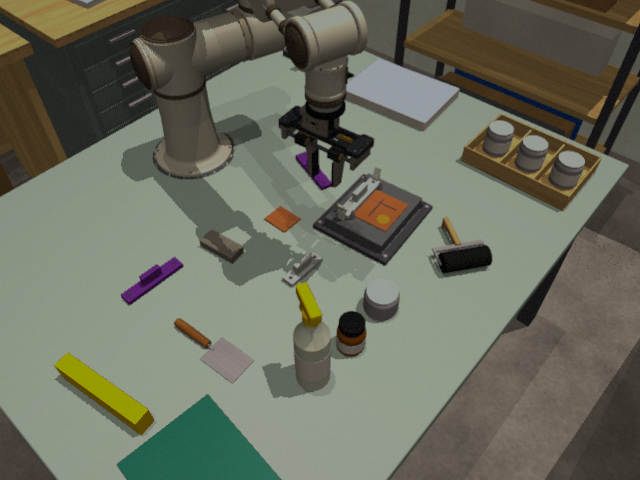

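The bar lies flat under both hooks, gripper clear. A last numeric check of hook tops and bar level.

```bash
cat > m5.py <<'E'
from h import *
def un(p,s,ox,oy): p=np.array(p,float); return (p+.5)/s-.5+[ox,oy]
S=load('sd12');C=load('sc12')
def P(d): return np.c_[np.array(d['R'],float),np.array(d['t'],float)]
def U(d,a): return cv2.undistortPoints(np.array(a,float).reshape(-1,1,2),K(d),np.array(d['dist'],float)).reshape(-1,2).T
def tri(a,b):
    X=cv2.triangulatePoints(P(S),P(C),U(S,a),U(C,b));return (X[:3]/X[3]).T
T=tri(un([(148,200),(416,414)],5,170,130),un([(388,147),(202,332)],5,300,140));print('hooks',T.round(4),np.linalg.norm(T[0]-T[1]))
# grip top corners: side(238,290),(256,283)top-left far; (330,338) ; scene
G=tri(un([(252,284),(312,355)],5,170,130),un([(337,225),(264,268)],5,300,140));print('grip corners',G.round(4))
E
python3 m5.py
```

```text
hooks [[0.4921 0.2017 0.084 ]
 [0.5075 0.0374 0.0864]] 0.16507262513157125
grip corners [[0.5032 0.1459 0.0749]
 [0.498  0.0951 0.0791]]
```

```bash
python3 -c "
from bench import sign_off
print(sign_off())"
```

```text
the job is handed in; nothing more can be done
None
```

The copper plate is clamped: I set the long bar level between the four pins, pressed it down until both hooks snapped over its ends, let go and backed off. I handed the job in at about 18 s of the 61 s allowed.

**Forces:** the push peaked at about 15 N net going past the hooks, dropped to nothing as they snapped, then rose to about 6 to 7 N on the plate. I released it there. The plate top works out at about z = 0.041 m from the seated height, which matches the camera estimate.

**Last checks:**
- The pictures show the bar flat on the plate, both hooks upright over its ends, and the gripper clear. The short bar and the other things in view look unmoved.
- The hook tops measure 165.1 mm apart, against 165.5 mm at the start, so both have sprung back.

**What disagreed:**
- The two-camera estimate of the bar's grip top gave 75 mm at one corner and 79 mm at the other, against about 79 mm expected. I put this down to badly matched corners, because the tool axis was within 1 mrad of vertical when I released.
- Partway through the press there was a side force of about 6 N. I took this as hook friction from my small sideways correction; it faded as the bar went down.

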